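# Load the burn-in carrier and close up its telescoping stop

### The arm

A 6-joint arm with a two-finger parallel gripper is mounted at the origin on a cart in front of the work surface, level with it; the furniture and walls round the work are solid. World frame = base frame: x ahead of the robot, y to its left, z up, the work surface at z = 0. Lengths are in m, angles in degrees, forces in N, time in s.
With the tool pointing down it reaches from about 0.375 to 0.75 m from the base axis. Payload 9 kg.
Tool frame: the origin (TCP) lies midway between the tips of the shut fingers; the grasp point (between the pads) lies 19 mm behind it; x points along the fingers, z is the direction in which the jaws open and shut, and the axes are right-handed (so a half turn about x gives the same grasp; the last joint's range is limited). The gripper opens to 85 mm and grips with 20 to 120 N. Pads are 22 mm wide; open, the fingers measure 114 mm over their backs; the gripper's body (76 mm by 85 mm) begins 54 mm behind the grasp point. The pads swing forward as they close: fully open they stand 13 mm farther back than shut.
Start: joints at [-81.744, 5.964, 5.575, 89.605, 0, 77.527], TCP at [0.212, -0.561, 0.231] pointing down, gripper open.
Joint ranges: [-171.21, 171.21], [-48.23, 106.86], [-62.78, 66.21], [-105.2, 120.99], [-86.42, 89.51], [-180, 180]. Speed limits (degrees/s): [127.2, 127.2, 147.25, 180, 180, 180].

### API

Orientations are given as a 3x3 rotation matrix whose columns are the frame's x, y, z axes.
In Python, from rig import env gives the robot as it stands. The module is installed in compiled form; this text tells all that it offers.
- The arm moves only by the shell command python3 -m handwheel 'ROWS' [OPENING] [FORCE]. ROWS is JSON, a list of rows, each an object with "xyz": the shift along the tool's x, y, z in mm, a list of three; "twist": the turn, a rotation vector about the tool's x, y, z in rad, a list of three. In form: [{"xyz": [dx, dy, dz], "twist": [rx, ry, rz]}, ...]. A call has 1 to 12 rows; each row is the pose to reach, as a shift and turn from the pose measured when the call began, along the tool's axes at that moment; what a row does not reach only later rows make up. A row lasts 1/10 s, in which the tool goes at most 50 mm and 8.59 degrees, less where a joint would pass 70% of its speed; a pose out of reach is approached as far as the arm can. A call with a gripper value outside its range is refused whole. OPENING is the closure in counts, from 0 (fully open) to 255 (shut), set as the call begins (- or left out, the last holds). The fingers move at their own pace and stop on an object; FORCE is the grip in N (left out, the last holds). Time passes only in rows, so rows that repeat a pose let the fingers close. It gives the time, the measured TCP pose, the force and the opening at its end, in the units of the state.
- env.state(): the state, without advancing time (a new reading comes with each control period).
- env.read_camera(name): name is "scene" or "top"; returns a dict with "img" (420x560x3 uint8, red, green, blue), "K" (3x3 intrinsics, pixels), "k1" (the pictures are not rectified: a ray, as slopes to the right and down, at radius r is drawn at 1 + k1 r^2 times it, then the intrinsics apply), "origin" and "orientation" of the camera in the world. Camera axes: x right, y down, z forward; pixel columns grow to the right and rows downward; lengths in m; the calibration is good to about 2 mm. A picture is of the moment at which its call begins. There is no depth.
- env.close_job(): hands the job in, once; it reports no verdict.
The state is a dict: "time_s": time; "joint_positions": joint angles; "dq": joint speeds; "tau": joint torques, N m; "eef_pos": TCP position; "orientation": TCP orientation; "contact_force": force on the tool from outside, world axes, zero at the start; "wrist_torque": the same for the moment, N m; "opening": finger opening in m.
Only numpy, scipy, OpenCV 4.12 (cv2) and the standard library are available. Lean on these libraries where they do the work, as an engineer would, in place of code of your own. Each camera call takes 0.05 s, during which the arm holds its last target. There are 200 camera calls.

### The job

Load all the black power modules into the trough of the burn-in carrier (one may already be in it), side by side from the closed near end, upright and fully down, each turned so that its plug points out over the trough's low wall. To make room, press the spring button in the side of the carrier's square tube and draw the stop back hole by hole; then close the stop up behind the row, into the hole that leaves no gap, with the button popped out and locked. Leave the other things on the bench alone.

Things in the scene. Friction and masses are not known exactly. Their poses are not given: they have to be found in the camera images.
- carrier: Burn-in carrier fixed to the bench, pointing away from the robot: aluminium plate 90 x 424 mm, top z 12 mm, on rubber feet. Origin: under its middle at bench level; +y along the plate to the near end, +x to the robot's left, z up. The near half is an open trough, the far half a telescoping square tube in line with it, held in a bracket at y -192 to -212 mm, top z 60 mm.
- trough_end (a point): Middle of the trough floor at the closed end wall's inner face: carrier x 0, y +198, z 12 mm (wall top z 50). The trough runs from here 152 mm towards the carrier's -y, 44 mm wide inside. Right wall (x -28 to -22) tall, top z 36; left wall (x 22 to 28) low, top z 24: a module goes down only with its plug over the low left wall (module x along carrier x).
- stop_tube (a joint): Slide of the outer tube and its stop plate (m). 0 = button in the first hole, stop nearest the end wall; grows as the tube is drawn away, to the carrier's -y. Holes at 0, 0.036, 0.072, 0.108, 0.144 leave room for 1, 2, 3, 4, 5 modules (row plus 2 mm). 1 mm play in a hole; rubs with about 2 N; range -0.004 to 0.148.
- detent (a joint): Sprung button on the fixed inner tube (m pressed in). 0 = 12 mm dome out through a hole, 4.5 mm proud: locked. 0.0045 (5 N) = flush with the tube face: the tube can be slid, 12 N at first, the hole's edge pushing the dome on in. 0.0075 = held in by the wall between holes, until the next hole comes and it pops out. It does not travel with the tube.
- button_rest (a point): Tip of the popped-out button, fixed on the carrier at x +18.5, y -17, z 38 mm, on the left side of the tube. Pinching the tube from both sides here with flat pads presses the button flush and grips the tube at once; grip anew here for each hole.
- stop_face (a point): Centre of the stop plate's face towards the end wall (carrier y +160, z 38 mm at slide 0); moves with the tube. Plate 38 wide, 8 thick, z 14 to 56 mm. Behind it the outer tube: 28 mm square, 192 mm long, axis x 0, z 38, underside 12 mm over the plate, with five 14 mm holes 36 mm apart in its left face.
- module_1: Black potted power module, upright, on the bench or already in the trough (or absent): block 40 mm deep (its x), 36 wide (its y), 54 tall, 0.25 kg, metal foot; a grey plug housing 22 mm wide sticks out 22 mm at the middle of its +x face, z 14 to 26 mm. Origin: centre of the underside, z up. Grip it along its x, above the plug.
- plug_1 (a point): End of module_1's plug housing, 42 mm from its centre along its +x, 20 mm up.
- module_2: Black potted power module, upright, on the bench or already in the trough (or absent): block 40 mm deep (its x), 36 wide (its y), 54 tall, 0.25 kg, metal foot; a grey plug housing 22 mm wide sticks out 22 mm at the middle of its +x face, z 14 to 26 mm. Origin: centre of the underside, z up. Grip it along its x, above the plug.
- plug_2 (a point): End of module_2's plug housing, 42 mm from its centre along its +x, 20 mm up.
- module_3: Black potted power module, upright, on the bench or already in the trough (or absent): block 40 mm deep (its x), 36 wide (its y), 54 tall, 0.25 kg, metal foot; a grey plug housing 22 mm wide sticks out 22 mm at the middle of its +x face, z 14 to 26 mm. Origin: centre of the underside, z up. Grip it along its x, above the plug.
- plug_3 (a point): End of module_3's plug housing, 42 mm from its centre along its +x, 20 mm up.
- module_4: Black potted power module, upright, on the bench or already in the trough (or absent): block 40 mm deep (its x), 36 wide (its y), 54 tall, 0.25 kg, metal foot; a grey plug housing 22 mm wide sticks out 22 mm at the middle of its +x face, z 14 to 26 mm. Origin: centre of the underside, z up. Grip it along its x, above the plug.
- plug_4 (a point): End of module_4's plug housing, 42 mm from its centre along its +x, 20 mm up.
- module_5: Black potted power module, upright, on the bench or already in the trough (or absent): block 40 mm deep (its x), 36 wide (its y), 54 tall, 0.25 kg, metal foot; a grey plug housing 22 mm wide sticks out 22 mm at the middle of its +x face, z 14 to 26 mm. Origin: centre of the underside, z up. Grip it along its x, above the plug.
- plug_5 (a point): End of module_5's plug housing, 42 mm from its centre along its +x, 20 mm up.
- solder_reel: Bystander, to be left alone: reel of solder wire standing flat, 56 mm across and 36 mm high. Origin under its centre.
- flux_tin: Bystander, to be left alone: round tin, 55 mm across, 23 mm high. Origin under its centre.
- board_a: Bystander, to be left alone: green circuit board, 50 x 70 x 12 mm. Origin under its centre.

How it is judged (in metres and radians):
At the end, for the whole second after the job is handed in: Every module present is in the trough: upright (0.08 rad), on its floor (2.5 mm), centred (5 mm), plug over the low wall; first at the end wall, each next at its neighbour (gaps under 5 mm), stop plate within 6 mm of the last; button out in a hole (under 2 mm pressed); all at rest (z of module_1 in the frame of carrier between 0.009 and 0.0145 m and x of module_1 in the frame of carrier between -0.005 and 0.005 m and x of each of plug_1, plug_2, plug_3, plug_4, plug_5 in the frame of carrier above 0.034 m and angle between each of module_1, module_2, module_3, module_4, module_5's own z axis and vertical below 0.08 rad and (y of module_1 in the frame of carrier above 0.175 m or y of module_2 in the frame of module_1 between 0.03 and 0.041 m or y of module_3 in the frame of module_1 between 0.03 and 0.041 m or y of module_4 in the frame of module_1 between 0.03 and 0.041 m or y of module_5 in the frame of module_1 between 0.03 and 0.041 m) and linear speed of each of module_1, module_2, module_3, module_4, module_5 below 0.02 m/s and z of module_2 in the frame of carrier between 0.009 and 0.0145 m and x of module_2 in the frame of carrier between -0.005 and 0.005 m and (y of module_2 in the frame of carrier above 0.175 m or y of module_1 in the frame of module_2 between 0.03 and 0.041 m or y of module_3 in the frame of module_2 between 0.03 and 0.041 m or y of module_4 in the frame of module_2 between 0.03 and 0.041 m or y of module_5 in the frame of module_2 between 0.03 and 0.041 m) and z of module_3 in the frame of carrier between 0.009 and 0.0145 m and x of module_3 in the frame of carrier between -0.005 and 0.005 m and (y of module_3 in the frame of carrier above 0.175 m or y of module_1 in the frame of module_3 between 0.03 and 0.041 m or y of module_2 in the frame of module_3 between 0.03 and 0.041 m or y of module_4 in the frame of module_3 between 0.03 and 0.041 m or y of module_5 in the frame of module_3 between 0.03 and 0.041 m) and z of module_4 in the frame of carrier between 0.009 and 0.0145 m and x of module_4 in the frame of carrier between -0.005 and 0.005 m and (y of module_4 in the frame of carrier above 0.175 m or y of module_1 in the frame of module_4 between 0.03 and 0.041 m or y of module_2 in the frame of module_4 between 0.03 and 0.041 m or y of module_3 in the frame of module_4 between 0.03 and 0.041 m or y of module_5 in the frame of module_4 between 0.03 and 0.041 m) and z of module_5 in the frame of carrier between 0.009 and 0.0145 m and x of module_5 in the frame of carrier between -0.005 and 0.005 m and (y of module_5 in the frame of carrier above 0.175 m or y of module_1 in the frame of module_5 between 0.03 and 0.041 m or y of module_2 in the frame of module_5 between 0.03 and 0.041 m or y of module_3 in the frame of module_5 between 0.03 and 0.041 m or y of module_4 in the frame of module_5 between 0.03 and 0.041 m) and value of joint detent below 0.002 m and velocity of joint stop_tube below 0.01 m/s and y of any of module_1, module_2, module_3, module_4, module_5 in the frame of stop_face below 0.024 m); the robot touches nothing.
It fails at once if the solder_reel is knocked more than 3 cm from its place (distance of solder_reel from where it was at the start of the episode above 0.03 m).
It fails at once if the flux_tin is knocked more than 3 cm from its place (distance of flux_tin from where it was at the start of the episode above 0.03 m).
It fails at once if the board_a is knocked more than 3 cm from its place (distance of board_a from where it was at the start of the episode above 0.03 m).
Of module_1, module_2, module_3, module_4, module_5 only 3 to 4 are there at a start; the rules pass over those that are not, and their reading is None.
At some moment in a run one of module_1, module_2, module_3, module_4 may be knocked a few centimetres aside while the robot is not near it.
It also fails if it takes over 210 s, if anything falls off the work surface, if the arm or the gripper's body presses on something with over 40 N, if the wrist force passes 120 N, or if a joint passes its speed limit or range.

## Working session

There is one attempt and no reset: what is moved stays moved. The work goes in short steps, Python scripts to look and compute and a shell command to move; the robot and the scene stay as the last step left them, time stands still between calls to the robot, and variables do not carry over. Pictures are saved under pics/ and viewed, on a budget of 14 in all, crops included, one or two more only if the job needs it, and the job is handed in when it is done.

```bash
mkdir -p pics
cat > h.py <<'E'
from rig import env
import numpy as np, cv2
def shot(n,f=None):
    c=env.read_camera(n)
    if f: cv2.imwrite('pics/'+f,c['img'][:,:,::-1])
    return c
def ray(c,u,v):
    K=np.array(c['K']);p=np.array([(u-K[0,2])/K[0,0],(v-K[1,2])/K[1,1]])
    q=p.copy()
    for _ in range(30): q=p/(1+c['k1']*(q@q))
    d=np.array(c['orientation'])@np.array([q[0],q[1],1.]);return np.array(c['origin']),d
def on(c,u,v,z):
    o,d=ray(c,u,v);return o+d*(z-o[2])/d[2]
def proj(c,P):
    q=np.array(c['orientation']).T@(np.array(P)-np.array(c['origin']));q=q[:2]/q[2]
    q=q*(1+c['k1']*(q@q));K=np.array(c['K']);return np.array([K[0,0]*q[0]+K[0,2],K[1,1]*q[1]+K[1,2]])
E
python3 - <<'E'
from h import *
for n in('scene','top'):
    c=shot(n,n+'0.png');print(n,c['K'],c['k1'],c['origin'],c['orientation'])
s=env.state();print(s['eef_pos'],s['orientation'],s['opening'],s['time_s'],s['contact_force'])
E
```

```text
scene [[450.50478293   0.         288.00793765]
 [  0.         450.50478293 211.19143791]
 [  0.           0.           1.        ]] 0.013735125164910019 [-0.08423008  0.52133199  1.04234483] [[-0.71271053 -0.50400134  0.48787945]
 [-0.70120994  0.53041055 -0.47641293]
 [-0.01866365 -0.68165043 -0.73143993]]
top [[439.73017456   0.         283.59238356]
 [  0.         439.73017456 207.04624138]
 [  0.           0.           1.        ]] 0.03987424812706396 [ 0.4320763  -0.10909316  1.07760499] [[-2.85508986e-02 -9.93000877e-01  1.14604120e-01]
 [-9.99588555e-01  2.86780304e-02 -5.39615645e-04]
 [-2.75078161e-03 -1.14572373e-01 -9.93411095e-01]]
[ 0.21233857 -0.56084484  0.23059341] [[-2.00832821e-04  9.35240765e-01  3.54012248e-01]
 [ 1.19094537e-03  3.54012228e-01 -9.35240035e-01]
 [-9.99999271e-01  2.33782352e-04 -1.18491793e-03]] 0.08543932358480448 0.1 [-0.26927996  0.97125716 -0.33196891]
```

View pics/top0.png

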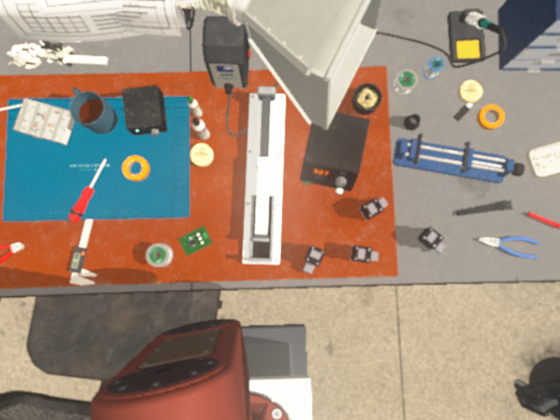

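View pics/scene0.png

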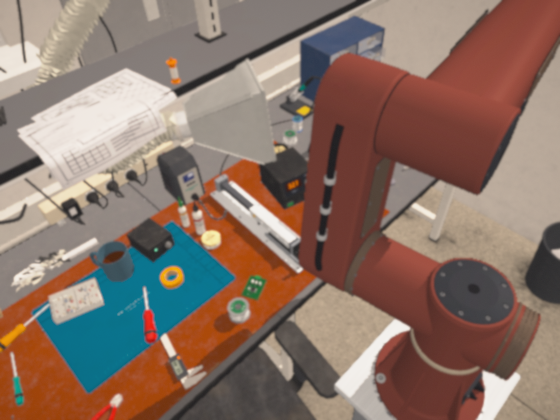

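The top view shows the carrier at about (263,180), with four modules near (374,208), (364,255), (314,258) and (431,238). The reel is near (159,255), the board at (196,240), and a lamp stands over the far end. I'll zoom in on the work area.

Run:
```python
import cv2
im=cv2.imread('pics/top0.png')
cv2.imwrite('pics/z1.png',cv2.resize(im[80:280,235:455],None,fx=3.6,fy=3,interpolation=cv2.INTER_CUBIC)[:600,:800])
from h import *
c=shot('top')
for u,v,z in [(248,261,.012),(281,263,.012),(285,95,.012),(250,94,.012),(374,208,.054),(364,255,.054),(314,258,.054),(431,238,.054)]: print(u,v,on(c,u,v,z).round(3))
```

```text
248 261 [ 0.427 -0.02   0.012]
281 263 [ 0.42  -0.1    0.012]
285 95 [ 0.838 -0.121  0.012]
250 94 [ 0.843 -0.034  0.012]
374 208 [ 0.542 -0.321  0.054]
364 255 [ 0.433 -0.292  0.054]
314 258 [ 0.43  -0.176  0.054]
431 238 [ 0.468 -0.448  0.054]
```

View pics/z1.png

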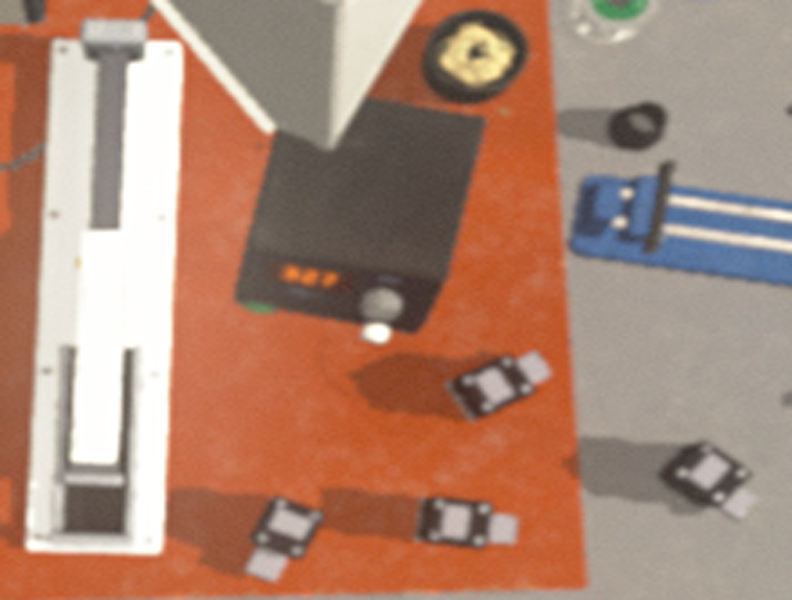

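```bash
cat >> h.py <<'E'
def mods(c,box=(290,190,460,275)):
    im=c['img'].astype(int);x0,y0,x1,y1=box
    hsv=cv2.cvtColor(c['img'],cv2.COLOR_RGB2HSV)
    m=((hsv[...,1]<70)&(hsv[...,2]>135)).astype('uint8');return m,hsv
E
python3 - <<'E'
from h import *
c=shot('top');im=c['img']
# lamp corner triangulation
s=shot('scene')
o1,d1=ray(c,325,128);o2,d2=ray(s,272,161)
A=np.stack([d1,-d2],1);t=np.linalg.lstsq(A,o2-o1,rcond=None)[0];print('lamp',o1+t[0]*d1,o2+t[1]*d2)
hsv=cv2.cvtColor(im,cv2.COLOR_RGB2HSV)
# plate sides: transitions on rows
def edge(row,rng,sgn):
    g=cv2.GaussianBlur(hsv[...,1],(3,3),0).astype(float)[row]
    d=np.diff(g)*sgn;a,b=rng;k=a+np.argmax(d[a:b]);w=d[k-2:k+3].clip(0);return k-2+(w*np.arange(5)).sum()/w.sum()+.5
L=[];R=[]
for r in range(110,258,8):
    L.append(on(c,edge(r,(238,255),-1),r,.012));R.append(on(c,edge(r,(276,292),1),r,.012))
L=np.array(L);R=np.array(R)
for n,P in(('L',L),('R',R)):
    p=np.polyfit(P[:,0],P[:,1],1);print(n,p,np.abs(np.polyval(p,P[:,0])-P[:,1]).round(4))
g=cv2.GaussianBlur(hsv[...,1],(3,3),0).astype(float)
for u in (252,258,264,270,276):
    d=np.diff(g[:,u]);k=250+np.argmax(d[250:272]);w=d[k-2:k+3].clip(0);v=k-2+(w*np.arange(5)).sum()/w.sum()+.5;print('near',u,v,on(c,u,v,.012).round(4))
print(hsv[258,314],hsv[255,364],hsv[255,374],hsv[208,374],hsv[238,431], hsv[245,262], hsv[265,400],hsv[245,440],hsv[225,420])
for (u,v) in [(374,208),(366,255),(313,258),(431,238)]:
    print(hsv[v-14:v+15:2,u-16:u+17:2,1]);print(hsv[v-14:v+15:2,u-16:u+17:2,2])
E
```

```text
lamp [ 0.72034277 -0.20811251  0.11075071] [ 0.72488489 -0.20428133  0.11171257]
L [-0.06241645  0.02238517] [0.0005 0.0001 0.0001 0.0001 0.0002 0.0006 0.0001 0.0002 0.     0.0003
 0.0003 0.0003 0.0003 0.0002 0.0003 0.0002 0.     0.0003 0.0003]
R [-0.06186342 -0.070998  ] [0.0003 0.0002 0.0001 0.0006 0.0004 0.0003 0.0001 0.     0.0006 0.0005
 0.0002 0.     0.0003 0.0002 0.0004 0.0002 0.0002 0.0001 0.0003]
near 252 263.92857142857144 [ 0.4197 -0.0299  0.012 ]
near 258 264.1011904761905 [ 0.4189 -0.0443  0.012 ]
near 264 264.20588235294116 [ 0.4182 -0.0587  0.012 ]
near 270 264.38439306358384 [ 0.4174 -0.0731  0.012 ]
near 276 264.5344827586207 [ 0.4166 -0.0875  0.012 ]
[  8  32 129] [  7  27 173] [  6  20 200] [  8  26 197] [ 12  17 199] [10 55 98] [ 16  32 173] [  8  20 200] [ 16  31 171]
[[195 180 175 180 177 190 182 186 188 197 194 187 194 195 194 200 207]
 [182 181 181 177 179 181 176 180 195 185 198 184 157 166 196 192 202]
 [176 185 185 181 174 165 171 176 151 136 168  95  39  65 184 197 199]
 [163 178 176 177 174 180 167 111  39  24  64  22  21  25 104 202 195]
 [167 179 186 18
[... 7272 characters left out ...]
111  76  66  72  81 140 195 197 184 124 101 149 168 167 165]
 [127 120  81  66 111 131 130 187 198 198 190 128  99 151 157 169 174]
 [125 103  67  63 130 153 174 201 199 197 150  79 120 156 135 173 172]
 [125 124  89  66  67  81 123 182 199 166  94  77  76 113 164 173 172]
 [130 128 112  85  69  68  72 111 154 102  75  77 112 162 170 169 171]
 [127 128 130 116  97  70  70  71  79 113 142 102 173 199 184 172 173]
 [132 134 128 126 123 105  73  67  73 132 163 160 199 199 197 184 175]
 [164 164 156 131 129 126 111  93  96 102 135 199 200 201 188 172 172]
 [170 172 168 142 130 131 128 135 158 163 148 172 197 200 180 173 170]
 [171 167 169 169 163 161 163 163 170 170 167 147 165 181 174 173 171]]
```

```bash
cat >> h.py <<'E'
CAR=np.array([.6305,-.0632,0]);AX=np.array([.99807,-.062,0]);  # AX = carrier -y ; carrier x = left
CX=np.array([.062,.99807,0])
def cw(x,y,z): return CAR+CX*x-AX*y+np.array([0,0,z])
def wc(P):
    d=np.array(P)-CAR; return np.array([d@CX,-d@AX,d[2]])
def blobs(c,box):
    x0,y0,x1,y1=box
    S=4;im=cv2.resize(c['img'][y0:y1,x0:x1],None,fx=S,fy=S,interpolation=cv2.INTER_CUBIC)
    h=cv2.cvtColor(im,cv2.COLOR_RGB2HSV);m=((h[...,1]<70)&(h[...,2]>178)).astype('uint8')
    n,l,st,ce=cv2.connectedComponentsWithStats(m)
    return [(st[i,4]/S/S,((ce[i][0]+.5)/S-.5+x0,(ce[i][1]+.5)/S-.5+y0)) for i in range(1,n) if st[i,4]/S/S>20]
def plan(p,yaw):
    """shift mm/twist from the present pose to TCP p, tool x down, tool z at yaw deg"""
    from scipy.spatial.transform import Rotation as Ro
    s=env.state();R=np.array(s['orientation']);a=np.radians(yaw)
    z=np.array([np.cos(a),np.sin(a),0]);x=np.array([0,0,-1.]);T=np.stack([x,np.cross(z,x),z],1)
    d=R.T@(np.array(p)-np.array(s['eef_pos']))*1000
    print('xyz',d.round(1).tolist(),'twist',Ro.from_matrix(R.T@T).as_rotvec().round(3).tolist(),'|',np.array(s['eef_pos']).round(4))
E
python3 - <<'E'
from h import *
c=shot('top')
for n,(u,v) in dict(A=(376,206),B=(366,255),C=(313,260),D=(433,240)).items():
    b=blobs(c,(u-18,v-18,u+18,v+18));print(n,[(round(a),np.round(p,1).tolist()) for a,p in b])
    b=sorted(b,key=lambda q:np.hypot(q[1][0]-u,q[1][1]-v))[:2]
    for i,j in((0,1),(1,0)):
        L=on(c,*b[i][1],.054);P=on(c,*b[j][1],.026);d=(P-L)[:2];print('  label',L.round(4),'plug-label mm',(np.hypot(*d)*1000).round(1),'yaw',np.degrees(np.arctan2(d[1],d[0])).round(1))
# tube/stop/button in carrier frame
from h import wc
for (u,v) in [(263,239),(263,193),(259,262)]: print(u,v,wc(on(c,u,v,.056)).round(4))
for P in [cw(0,160,56) if 0 else cw(0,.160,.056),cw(0,.198,.05),cw(0,-.03,.052),cw(.0185,-.017,.038)]: print(proj(c,P).round(1))
E
```

```text
A [(49, [383.1, 202.0]), (48, [371.9, 208.2])]
  label [ 0.5414 -0.3159  0.054 ] plug-label mm 37.4 yaw -62.4
  label [ 0.5554 -0.3427  0.054 ] plug-label mm 23.8 yaw 117.4
B [(52, [361.1, 253.5]), (57, [374.4, 255.9])]
  label [ 0.4371 -0.2855  0.054 ] plug-label mm 36.7 yaw -100.1
  label [ 0.4307 -0.316   0.054 ] plug-label mm 26.4 yaw 75.7
C [(54, [315.2, 254.2]), (63, [308.7, 268.2])]
  label [ 0.4384 -0.1795  0.054 ] plug-label mm 35.5 yaw 156.0
  label [ 0.4067 -0.1635  0.054 ] plug-label mm 36.6 yaw -29.3
D [(49, [431.6, 236.6]), (56, [440.8, 247.2])]
  label [ 0.4715 -0.4498  0.054 ] plug-label mm 38.2 yaw -130.1
  label [ 0.4465 -0.4692  0.054 ] plug-label mm 28.0 yaw 21.0
263 239 [-0.0061  0.1537  0.056 ]
263 193 [-0.0019  0.046   0.056 ]
259 262 [0.001  0.2068 0.056 ]
[260.3 241.7]
[259.7 258.2]
[263.5 161.6]
[255.9 167.9]
```

Run:
```python
from h import *
plan(cw(0,.06,.23),86.4)
```

```text
xyz [1.2, 512.6, -342.3] twist [-2.717, -0.0, -0.001] | [ 0.2123 -0.5611  0.2311]
```

```bash
python3 -m handwheel '[{"xyz":[0,30,-20],"twist":[-0.15,0,0]},{"xyz":[0,60,-40],"twist":[-0.3,0,0]},{"xyz":[0,90,-60],"twist":[-0.45,0,0]},{"xyz":[0,120,-80],"twist":[-0.6,0,0]},{"xyz":[0,150,-100],"twist":[-0.75,0,0]},{"xyz":[0,180,-120],"twist":[-0.9,0,0]},{"xyz":[0,210,-140],"twist":[-1.05,0,0]},{"xyz":[0,240,-160],"twist":[-1.2,0,0]},{"xyz":[0,270,-180],"twist":[-1.35,0,0]},{"xyz":[0,300,-200],"twist":[-1.5,0,0]},{"xyz":[0,330,-220],"twist":[-1.65,0,0]},{"xyz":[0,330,-220],"twist":[-1.65,0,0]}]' 0 40
python3 - <<'E'
from h import *
plan(cw(0,.06,.23),86.4);plan(cw(0,-.017,.15),86.4)
E
```

```text
time_s: 1.5
eef_pos: [0.4448, -0.2354, 0.2313]
orientation: [[0.001, -0.435, 0.901], [0.001, 0.901, 0.435], [-1.0, 0.001, 0.001]]
contact_force: [-1.2, -0.1, -0.1]
opening: 0.0852
xyz [1.6, 103.7, 189.8] twist [-1.058, 0.001, -0.0] | [ 0.4448 -0.2354  0.2313]
xyz [81.7, 66.0, 256.8] twist [-1.058, 0.001, -0.0] | [ 0.4448 -0.2354  0.2313]
```

```bash
python3 -m handwheel '[{"xyz":[0,25,45],"twist":[-0.15,0,0]},{"xyz":[0,50,90],"twist":[-0.3,0,0]},{"xyz":[0,75,135],"twist":[-0.45,0,0]},{"xyz":[0,104,190],"twist":[-0.6,0,0]},{"xyz":[0,104,190],"twist":[-0.75,0,0]},{"xyz":[0,104,190],"twist":[-0.9,0,0]},{"xyz":[2,104,190],"twist":[-1.058,0,0]},{"xyz":[30,91,213],"twist":[-1.058,0,0]},{"xyz":[60,77,236],"twist":[-1.058,0,0]},{"xyz":[82,66,257],"twist":[-1.058,0,0]},{"xyz":[82,66,257],"twist":[-1.058,0,0]},{"xyz":[82,66,257],"twist":[-1.058,0,0]}]' 0
python3 - <<'E'
from h import *
c=shot('top','a.png')
plan(cw(0,-.017,.08),86.4);plan(cw(0,-.017,.018),86.4)
print(proj(c,cw(.0185,-.017,.038)),env.state()['joint_positions'])
E
```

```text
time_s: 2.7
eef_pos: [0.647, -0.0646, 0.1489]
orientation: [[-0.001, -0.998, 0.064], [0.001, 0.064, 0.998], [-1.0, 0.001, 0.001]]
contact_force: [0.1, 0.2, 0.5]
opening: 0.0854
xyz [70.3, -0.1, 0.3] twist [-0.001, 0.001, 0.001] | [ 0.6473 -0.0646  0.1503]
xyz [132.3, -0.0, 0.3] twist [-0.001, 0.001, 0.001] | [ 0.6473 -0.0646  0.1503]
[255.88657355 167.90166222] [-1.72208052e+01  1.47301698e+01  6.89243967e+00  8.21370384e+01
  5.79673838e-02 -1.35604819e+01]
```

```bash
python3 -m handwheel '[{"xyz":[40,0,0],"twist":[0,0,0]},{"xyz":[80,0,0],"twist":[0,0,0]},{"xyz":[110,0,0],"twist":[0,0,0]},{"xyz":[125,0,0],"twist":[0,0,0]},{"xyz":[132,0,0],"twist":[0,0,0]},{"xyz":[132,0,0],"twist":[0,0,0]}]' 0
python3 -m handwheel '[{"xyz":[0,0,0],"twist":[0,0,0]},{"xyz":[0,0,0],"twist":[0,0,0]},{"xyz":[0,0,0],"twist":[0,0,0]},{"xyz":[0,0,0],"twist":[0,0,0]},{"xyz":[0,0,0],"twist":[0,0,0]},{"xyz":[0,0,0],"twist":[0,0,0]},{"xyz":[0,0,0],"twist":[0,0,0]},{"xyz":[0,0,0],"twist":[0,0,0]},{"xyz":[0,0,0],"twist":[0,0,0]},{"xyz":[0,0,0],"twist":[0,0,0]}]' 255 50
```

```text
time_s: 3.35
eef_pos: [0.6478, -0.0647, 0.0194]
orientation: [[0.002, -0.998, 0.064], [0.0, 0.064, 0.998], [-1.0, -0.002, 0.001]]
contact_force: [0.3, -0.2, -0.1]
opening: 0.0855
time_s: 4.35
eef_pos: [0.6485, -0.0636, 0.0205]
orientation: [[0.003, -0.998, 0.063], [0.002, 0.063, 0.998], [-1.0, -0.003, 0.002]]
contact_force: [-0.1, 6.7, 5.9]
opening: 0.0273
```

```bash
python3 -m handwheel '[{"xyz":[0,-4,0],"twist":[0,0,0]},{"xyz":[0,-8,0],"twist":[0,0,0]},{"xyz":[0,-12,0],"twist":[0,0,0]},{"xyz":[0,-16,0],"twist":[0,0,0]},{"xyz":[0,-20,0],"twist":[0,0,0]},{"xyz":[0,-24,0],"twist":[0,0,0]},{"xyz":[0,-28,0],"twist":[0,0,0]},{"xyz":[0,-32,0],"twist":[0,0,0]},{"xyz":[0,-36,0],"twist":[0,0,0]},{"xyz":[0,-36,0],"twist":[0,0,0]},{"xyz":[0,-36,0],"twist":[0,0,0]}]'
python3 - <<'E'
from h import *
c=shot('top');cv2.imwrite('pics/z2.png',cv2.resize(c['img'][80:280,200:400,::-1],None,fx=3,fy=3,interpolation=cv2.INTER_CUBIC))
print(env.state()['contact_force'],proj(c,cw(0,.160,.056)),proj(c,cw(0,.124,.056)))
E
```

```text
time_s: 5.45
eef_pos: [0.6849, -0.0659, 0.0206]
orientation: [[0.004, -0.998, 0.063], [0.002, 0.063, 0.998], [-1.0, -0.004, 0.002]]
contact_force: [1.8, 1.4, -0.8]
opening: 0.0273
[ 1.86363154  1.13250259 -1.372091  ] [260.25075643 241.65221723] [260.86677703 226.14613478]
```

View pics/z2.png

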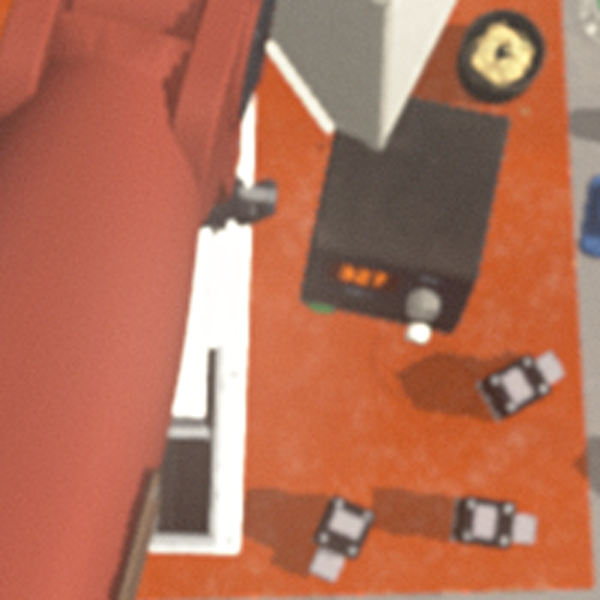

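Stop plate's near edge is now at about (263,226), matching a slide of 36 mm. Next hole.

```bash
python3 -m handwheel '[{"xyz":[0,0,0],"twist":[0,0,0]},{"xyz":[0,0,0],"twist":[0,0,0]},{"xyz":[0,0,0],"twist":[0,0,0]},{"xyz":[0,0,0],"twist":[0,0,0]},{"xyz":[0,12,0],"twist":[0,0,0]},{"xyz":[0,24,0],"twist":[0,0,0]},{"xyz":[0,37,0],"twist":[0,0,0]},{"xyz":[0,37,0],"twist":[0,0,0]},{"xyz":[0,37,0],"twist":[0,0,0]}]' 110
python3 -m handwheel '[{"xyz":[0,0,0],"twist":[0,0,0]},{"xyz":[0,0,0],"twist":[0,0,0]},{"xyz":[0,0,0],"twist":[0,0,0]},{"xyz":[0,0,0],"twist":[0,0,0]},{"xyz":[0,0,0],"twist":[0,0,0]},{"xyz":[0,0,0],"twist":[0,0,0]}]' 255 50
python3 -m handwheel '[{"xyz":[0,-4,0],"twist":[0,0,0]},{"xyz":[0,-8,0],"twist":[0,0,0]},{"xyz":[0,-12,0],"twist":[0,0,0]},{"xyz":[0,-16,0],"twist":[0,0,0]},{"xyz":[0,-20,0],"twist":[0,0,0]},{"xyz":[0,-24,0],"twist":[0,0,0]},{"xyz":[0,-28,0],"twist":[0,0,0]},{"xyz":[0,-32,0],"twist":[0,0,0]},{"xyz":[0,-36,0],"twist":[0,0,0]},{"xyz":[0,-36,0],"twist":[0,0,0]},{"xyz":[0,-36,0],"twist":[0,0,0]}]'
```

```text
time_s: 6.4
eef_pos: [0.6482, -0.0637, 0.0207]
orientation: [[0.005, -0.998, 0.063], [0.002, 0.063, 0.998], [-1.0, -0.005, 0.002]]
contact_force: [0.4, 0.7, 0.0]
opening: 0.0483
time_s: 7.0
eef_pos: [0.6489, -0.0636, 0.0212]
orientation: [[0.006, -0.998, 0.063], [0.002, 0.063, 0.998], [-1.0, -0.006, 0.002]]
contact_force: [3.3, 2.6, 3.6]
opening: 0.0277
time_s: 8.1
eef_pos: [0.685, -0.0659, 0.0212]
orientation: [[0.006, -0.998, 0.063], [0.002, 0.063, 0.998], [-1.0, -0.006, 0.002]]
contact_force: [2.1, 1.4, 1.4]
opening: 0.0273
```

```bash
for i in 1 2; do python3 -m handwheel '[{"xyz":[0,0,0],"twist":[0,0,0]},{"xyz":[0,0,0],"twist":[0,0,0]},{"xyz":[0,0,0],"twist":[0,0,0]},{"xyz":[0,0,0],"twist":[0,0,0]},{"xyz":[0,12,0],"twist":[0,0,0]},{"xyz":[0,24,0],"twist":[0,0,0]},{"xyz":[1,37,0],"twist":[0,0,0]},{"xyz":[1,37,0],"twist":[0,0,0]},{"xyz":[1,37,0],"twist":[0,0,0]}]' 110
python3 -m handwheel '[{"xyz":[0,0,0],"twist":[0,0,0]},{"xyz":[0,0,0],"twist":[0,0,0]},{"xyz":[0,0,0],"twist":[0,0,0]},{"xyz":[0,0,0],"twist":[0,0,0]},{"xyz":[0,0,0],"twist":[0,0,0]},{"xyz":[0,0,0],"twist":[0,0,0]}]' 255 50
python3 -m handwheel '[{"xyz":[0,-4,0],"twist":[0,0,0]},{"xyz":[0,-8,0],"twist":[0,0,0]},{"xyz":[0,-12,0],"twist":[0,0,0]},{"xyz":[0,-16,0],"twist":[0,0,0]},{"xyz":[0,-20,0],"twist":[0,0,0]},{"xyz":[0,-24,0],"twist":[0,0,0]},{"xyz":[0,-28,0],"twist":[0,0,0]},{"xyz":[0,-32,0],"twist":[0,0,0]},{"xyz":[0,-36,0],"twist":[0,0,0]},{"xyz":[0,-36,0],"twist":[0,0,0]},{"xyz":[0,-36,0],"twist":[0,0,0]}]'; done
python3 -m handwheel '[{"xyz":[0,0,0],"twist":[0,0,0]},{"xyz":[0,0,0],"twist":[0,0,0]},{"xyz":[0,0,0],"twist":[0,0,0]},{"xyz":[0,0,0],"twist":[0,0,0]},{"xyz":[-30,0,0],"twist":[0,0,0]},{"xyz":[-60,0,0],"twist":[0,0,0]},{"xyz":[-100,0,0],"twist":[0,0,0]},{"xyz":[-140,40,0],"twist":[0,0,0]},{"xyz":[-160,85,0],"twist":[0,0,0]},{"xyz":[-160,130,0],"twist":[0,0,0]},{"xyz":[-160,150,0],"twist":[0,0,0]}]' 110
python3 - <<'E'
from h import *
c=shot('top');cv2.imwrite('pics/z3.png',cv2.resize(c['img'][80:280,200:450,::-1],None,fx=3,fy=3,interpolation=cv2.INTER_CUBIC))
print(proj(c,cw(0,.016,.056)),proj(c,cw(0,.124,.056)))
for n,(u,v) in dict(A=(376,206),B=(366,255),C=(313,260),D=(433,240)).items(): print(n,[(round(a),np.round(p,1).tolist()) for a,p in blobs(c,(u-18,v-18,u+18,v+18))])
E
```

```text
time_s: 9.0
eef_pos: [0.6483, -0.0637, 0.0202]
orientation: [[0.007, -0.998, 0.063], [0.002, 0.063, 0.998], [-1.0, -0.007, 0.002]]
contact_force: [-0.7, 0.2, 0.2]
opening: 0.0485
time_s: 9.6
eef_pos: [0.649, -0.0636, 0.0207]
orientation: [[0.008, -0.998, 0.063], [0.002, 0.063, 0.998], [-1.0, -0.008, 0.002]]
contact_force: [2.7, 3.2, 4.6]
opening: 0.0276
time_s: 10.7
eef_pos: [0.6851, -0.0659, 0.0207]
orientation: [[0.008, -0.998, 0.063], [0.002, 0.063, 0.998], [-1.0, -0.008, 0.002]]
contact_force: [2.9, 2.3, 1.6]
opening: 0.0273
time_s: 11.6
eef_pos: [0.6485, -0.0637, 0.0197]
orientation: [[0.009, -0.998, 0.063], [0.002, 0.063, 0.998], [-1.0, -0.009, 0.002]]
contact_force: [0.3, 0.2, 0.4]
opening: 0.0488
time_s: 12.2
eef_pos: [0.6491, -0.0636, 0.0201]
orientation: [[0.01, -0.998, 0.063], [0.002, 0.063, 0.998], [-1.0, -0.01, 0.002]]
contact_force: [3.2, 2.5, 2.7]
opening: 0.0276
time_s: 13.3
eef_pos: [0.6852, -0.0659, 0.0202]
orientation: [[0.01, -0.998, 0.063], [0.002, 0.063, 0.998], [-1.0, -0.01, 0.002]]
contact_force: [1.9, 1.7, -0.3]
opening: 0.0272
time_s: 14.4
eef_pos: [0.5309, -0.0562, 0.1793]
orientation: [[0.01, -0.998, 0.063], [0.001, 0.063, 0.998], [-1.0, -0.01, 0.002]]
contact_force: [0.7, 0.8, -0.5]
opening: 0.0485
[262.67207007 180.3845089 ] [260.86677703 226.14613478]
A [(52, [383.0, 202.0]), (56, [371.9, 208.2])]
B [(59, [361.1, 253.4]), (59, [374.4, 255.9])]
C [(59, [315.2, 254.1]), (69, [308.6, 268.2])]
D [(48, [437.4, 226.6]), (56, [431.6, 236.6]), (194, [444.2, 246.9]), (87, [422.5, 253.9])]
```

View pics/z3.png

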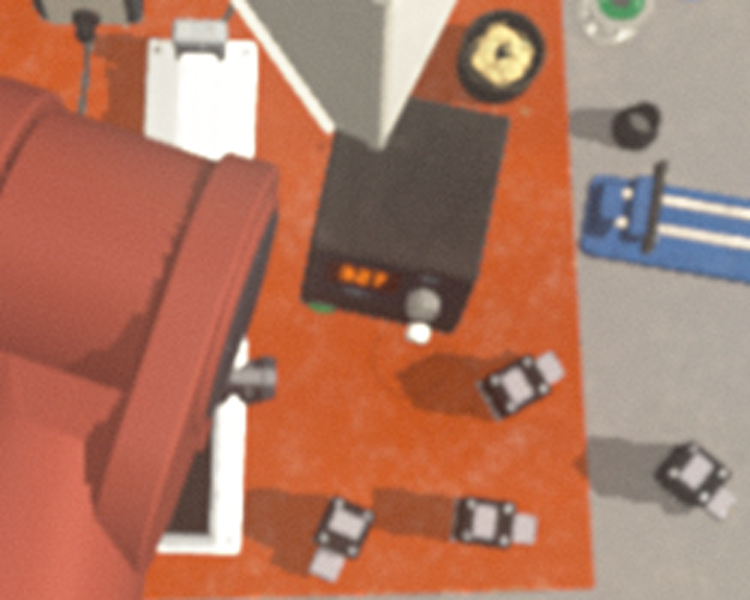

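```bash
sed -i 's/^CAR=.*/CAR=np.array([.6305,-.0625,0]);AX=np.array([.99807,-.062,0])/' h.py
cat >> h.py <<'E'
def mod(lx,ly,yaw,z,k=.004):
    a=np.radians(yaw);return np.array([lx+k*np.cos(a),ly+k*np.sin(a),z])
E
python3 - <<'E'
from h import *
plan(mod(.4384,-.1795,156,.18),156);plan(mod(.4384,-.1795,156,.027),156)
E
```

```text
xyz [-1.9, 87.3, -127.6] twist [-1.214, -0.004, 0.009] | [ 0.5299 -0.056   0.1792]
xyz [151.1, 88.7, -127.9] twist [-1.214, -0.004, 0.009] | [ 0.5299 -0.056   0.1792]
```

```bash
python3 -m handwheel '[{"xyz":[0,25,-40],"twist":[-0.14,0,0]},{"xyz":[0,55,-80],"twist":[-0.28,0,0]},{"xyz":[0,87,-128],"twist":[-0.42,0,0]},{"xyz":[0,87,-128],"twist":[-0.56,0,0]},{"xyz":[0,87,-128],"twist":[-0.7,0,0]},{"xyz":[0,87,-128],"twist":[-0.84,0,0]},{"xyz":[0,87,-128],"twist":[-0.98,0,0.005]},{"xyz":[0,87,-128],"twist":[-1.12,0,0.009]},{"xyz":[0,87,-128],"twist":[-1.214,-0.004,0.009]},{"xyz":[0,87,-128],"twist":[-1.214,-0.004,0.009]}]' 0
python3 - <<'E'
from h import *
plan(mod(.4384,-.1795,156,.027),156);print(env.state()['joint_positions'])
c=shot('top');cv2.imwrite('pics/z4.png',cv2.resize(c['img'][120:280,220:420,::-1],None,fx=4,fy=3.75,interpolation=cv2.INTER_CUBIC))
E
```

```text
time_s: 15.45
eef_pos: [0.4351, -0.1785, 0.1782]
orientation: [[0.0, -0.406, -0.914], [0.0, -0.914, 0.406], [-1.0, -0.0, -0.0]]
contact_force: [-0.1, -0.5, 0.4]
opening: 0.0855
xyz [151.2, -0.3, 0.6] twist [0.001, -0.0, 0.0] | [ 0.4351 -0.1785  0.1782]
[-3.83075739e+01 -1.73060188e+01 -2.18142439e+01  8.54955682e+01
  1.78025270e-02 -1.04352446e+02]
```

View pics/z4.png

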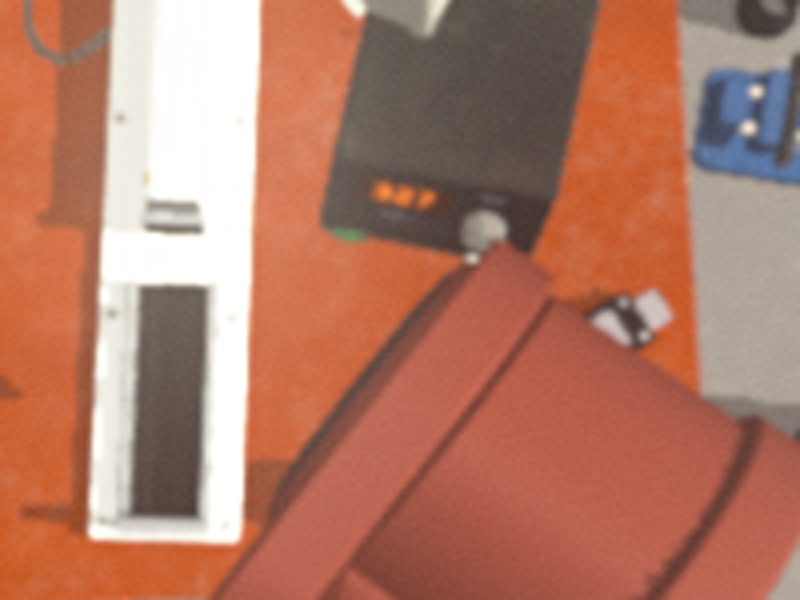

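The trough is fully open and empty: the stop plate is at about zoom (173,215), a slide of 0.144. Next I descend on the first module.

```bash
python3 -m handwheel '[{"xyz":[40,0,0],"twist":[0,0,0]},{"xyz":[80,0,0],"twist":[0,0,0]},{"xyz":[115,0,0],"twist":[0,0,0]},{"xyz":[140,0,0],"twist":[0,0,0]},{"xyz":[151,0,0],"twist":[0,0,0]},{"xyz":[151,0,0],"twist":[0,0,0]}]' 0
python3 -m handwheel '[{"xyz":[0,0,0],"twist":[0,0,0]},{"xyz":[0,0,0],"twist":[0,0,0]},{"xyz":[0,0,0],"twist":[0,0,0]},{"xyz":[0,0,0],"twist":[0,0,0]},{"xyz":[0,0,0],"twist":[0,0,0]},{"xyz":[0,0,0],"twist":[0,0,0]},{"xyz":[0,0,0],"twist":[0,0,0]},{"xyz":[0,0,0],"twist":[0,0,0]}]' 255 40
python3 -m handwheel '[{"xyz":[-20,0,0],"twist":[0,0,0]},{"xyz":[-60,0,0],"twist":[0,0,0]},{"xyz":[-100,0,0],"twist":[0,0,0]},{"xyz":[-140,0,0],"twist":[0,0,0]},{"xyz":[-150,0,0],"twist":[0,0,0]},{"xyz":[-150,0,0],"twist":[0,0,0]}]'
python3 - <<'E'
from h import *
plan(cw(0,.178,.18),86.4)
E
```

```text
time_s: 16.1
eef_pos: [0.4344, -0.1778, 0.0261]
orientation: [[-0.002, -0.411, -0.912], [0.002, -0.912, 0.411], [-1.0, -0.001, 0.002]]
contact_force: [0.6, -0.1, 0.5]
opening: 0.0853
time_s: 16.9
eef_pos: [0.435, -0.1784, 0.0274]
orientation: [[-0.0, -0.411, -0.912], [0.0, -0.912, 0.411], [-1.0, -0.0, 0.0]]
contact_force: [-0.5, 0.7, 5.6]
opening: 0.0392
time_s: 17.5
eef_pos: [0.4359, -0.1791, 0.179]
orientation: [[0.002, -0.411, -0.912], [-0.002, -0.912, 0.411], [-1.0, 0.001, -0.003]]
contact_force: [0.2, 0.0, -2.3]
opening: 0.0393
xyz [-1.2, -123.3, 37.0] twist [1.21, -0.003, 0.001] | [ 0.4359 -0.1791  0.179 ]
```

```bash
python3 -m handwheel '[{"xyz":[0,-10,3],"twist":[0.14,0,0]},{"xyz":[0,-25,8],"twist":[0.28,0,0]},{"xyz":[0,-40,12],"twist":[0.42,0,0]},{"xyz":[0,-60,18],"twist":[0.56,0,0]},{"xyz":[0,-80,24],"twist":[0.7,0,0]},{"xyz":[0,-100,30],"twist":[0.84,0,0]},{"xyz":[0,-123,37],"twist":[0.98,0,0]},{"xyz":[0,-123,37],"twist":[1.12,0,0]},{"xyz":[-1,-123,37],"twist":[1.21,-0.003,0]},{"xyz":[-1,-123,37],"twist":[1.21,-0.003,0]},{"xyz":[-1,-123,37],"twist":[1.21,-0.003,0]}]'
python3 - <<'E'
from h import *
plan(cw(0,.178,.07),86.4)
c=shot('top');cv2.imwrite('pics/z5.png',cv2.resize(c['img'][130:290,200:400,::-1],None,fx=4,fy=3.75,interpolation=cv2.INTER_CUBIC))
E
```

```text
time_s: 18.6
eef_pos: [0.452, -0.0515, 0.1783]
orientation: [[-0.001, -0.998, 0.06], [0.002, 0.06, 0.998], [-1.0, 0.001, 0.002]]
contact_force: [0.5, 0.4, -2.7]
opening: 0.0391
xyz [108.3, -1.0, -0.0] twist [0.003, 0.002, -0.001] | [ 0.452  -0.0515  0.1783]
```

View pics/z5.png

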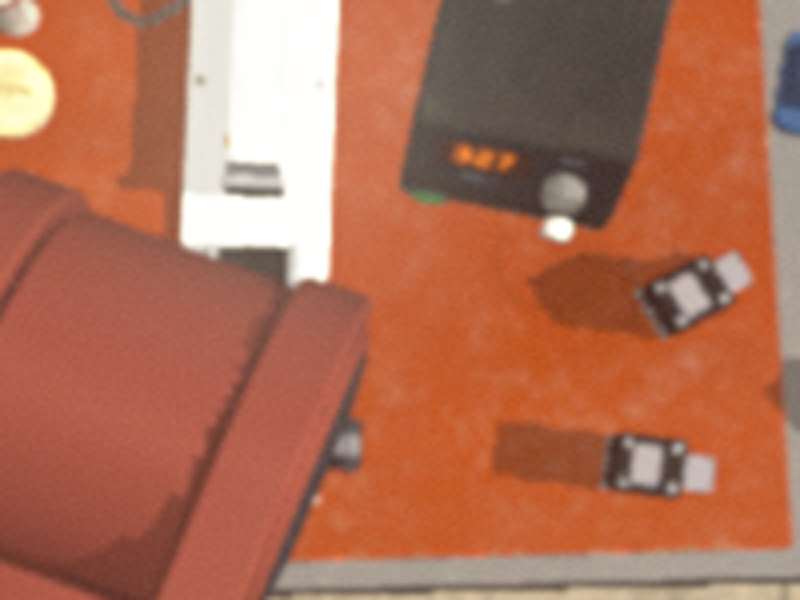

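```bash
python3 -m handwheel '[{"xyz":[35,-4,0],"twist":[0.003,0.002,0]},{"xyz":[75,-4,0],"twist":[0.003,0.002,0]},{"xyz":[100,-4,0],"twist":[0.003,0.002,0]},{"xyz":[110,-4,0],"twist":[0.003,0.002,0]},{"xyz":[115,-4,0],"twist":[0.003,0.002,0]},{"xyz":[120,-4,0],"twist":[0.003,0.002,0]},{"xyz":[125,-4,0],"twist":[0.003,0.002,0]},{"xyz":[130,-4,0],"twist":[0.003,0.002,0]},{"xyz":[130,-4,0],"twist":[0.003,0.002,0]}]'
python3 - <<'E'
from h import *
print(wc(env.state()['eef_pos']))
E
```

```text
time_s: 19.55
eef_pos: [0.456, -0.0517, 0.0485]
orientation: [[-0.001, -0.998, 0.063], [-0.001, 0.063, 0.998], [-1.0, 0.001, -0.001]]
contact_force: [-0.7, 0.6, -2.5]
opening: 0.0393
[-5.39068443e-05  1.74797703e-01  4.84550253e-02]
```

```bash
python3 -m handwheel '[{"xyz":[3,0,0],"twist":[0,0,0]},{"xyz":[6,0,0],"twist":[0,0,0]},{"xyz":[9,0,0],"twist":[0,0,0]},{"xyz":[9,0,0],"twist":[0,0,0]}]'
python3 -m handwheel '[{"xyz":[0,0,0],"twist":[0,0,0]},{"xyz":[0,0,0],"twist":[0,0,0]},{"xyz":[0,0,0],"twist":[0,0,0]},{"xyz":[0,0,0],"twist":[0,0,0]},{"xyz":[-30,0,0],"twist":[0,0,0]},{"xyz":[-70,0,0],"twist":[0,0,0]},{"xyz":[-110,0,0],"twist":[0,0,0]},{"xyz":[-140,0,0],"twist":[0,0,0]},{"xyz":[-140,0,0],"twist":[0,0,0]}]' 0
python3 - <<'E'
from h import *
plan(mod(.4371,-.2855,-100,.18),-100);plan(mod(.4371,-.2855,-100,.027),-100)
E
```

```text
time_s: 19.95
eef_pos: [0.4562, -0.0517, 0.0395]
orientation: [[-0.001, -0.998, 0.063], [-0.001, 0.063, 0.998], [-1.0, 0.001, -0.001]]
contact_force: [0.7, 0.2, -1.3]
opening: 0.039
time_s: 20.85
eef_pos: [0.4583, -0.0525, 0.1841]
orientation: [[0.006, -0.998, 0.063], [-0.003, 0.063, 0.998], [-1.0, -0.006, -0.003]]
contact_force: [1.2, -0.3, 0.3]
opening: 0.0855
xyz [4.8, 6.9, -237.8] twist [-3.03, -0.009, -0.004] | [ 0.4583 -0.0525  0.1841]
xyz [157.8, 7.8, -237.4] twist [-3.03, -0.009, -0.004] | [ 0.4583 -0.0525  0.1841]
```

```bash
python3 - <<'E'
from h import *
p=mod(.4371,-.2855,-100,.18);plan(p,80)
c=shot('top');print([(round(a),np.round(q,1).tolist()) for a,q in blobs(c,(348,237,384,273))],[(round(a),np.round(q,1).tolist()) for a,q in blobs(c,(248,225,275,265))])
cv2.imwrite('pics/z6.png',cv2.resize(c['img'][130:290,200:400,::-1],None,fx=4,fy=3.75,interpolation=cv2.INTER_CUBIC))
E
python3 -m handwheel '[{"xyz":[0,5,-45],"twist":[0.05,0,0]},{"xyz":[0,5,-90],"twist":[0.1,0,0]},{"xyz":[0,5,-135],"twist":[0.1,0,0]},{"xyz":[0,5,-180],"twist":[0.1,0,0]},{"xyz":[0,5,-225],"twist":[0.1,0,0]},{"xyz":[0,6,-238],"twist":[0.1,0,0]},{"xyz":[0,6,-238],"twist":[0.1,0,0]}]'
python3 - <<'E'
from h import *
plan(mod(.4371,-.2855,-100,.027),80)
c=shot('top');
cv2.imwrite('pics/z6.png',cv2.resize(c['img'][130:290,200:400,::-1],None,fx=4,fy=3.75,interpolation=cv2.INTER_CUBIC))
E
```

```text
xyz [4.8, 6.9, -237.8] twist [0.111, -0.003, 0.006] | [ 0.4583 -0.0525  0.1841]
[(52, [361.1, 253.4]), (58, [374.4, 255.9])] []
time_s: 21.6
eef_pos: [0.4356, -0.2903, 0.1806]
orientation: [[0.001, -0.986, 0.165], [-0.0, 0.165, 0.986], [-1.0, -0.001, -0.0]]
contact_force: [0.3, 0.7, -0.6]
opening: 0.0854
xyz [153.6, -0.5, 1.0] twist [0.009, -0.0, 0.001] | [ 0.4356 -0.2903  0.1806]
```

View pics/z6.png

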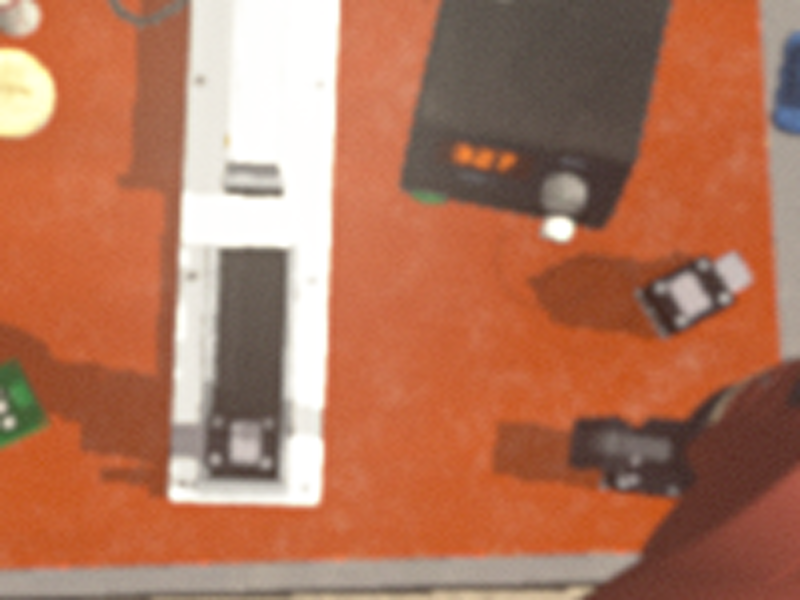

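Module 1 sits at the near end, with its label at (245,442) in the zoom and the plug to the left over the low wall. Next I grasp module B.

```bash
python3 -m handwheel '[{"xyz":[40,0,1],"twist":[0.009,0,0]},{"xyz":[80,0,1],"twist":[0.009,0,0]},{"xyz":[115,0,1],"twist":[0.009,0,0]},{"xyz":[142,0,1],"twist":[0.009,0,0]},{"xyz":[153,0,1],"twist":[0.009,0,0]},{"xyz":[153,0,1],"twist":[0.009,0,0]}]' 0
python3 -m handwheel '[{"xyz":[0,0,0],"twist":[0,0,0]},{"xyz":[0,0,0],"twist":[0,0,0]},{"xyz":[0,0,0],"twist":[0,0,0]},{"xyz":[0,0,0],"twist":[0,0,0]},{"xyz":[0,0,0],"twist":[0,0,0]},{"xyz":[0,0,0],"twist":[0,0,0]},{"xyz":[0,0,0],"twist":[0,0,0]},{"xyz":[0,0,0],"twist":[0,0,0]}]' 255 40
python3 -m handwheel '[{"xyz":[-20,0,0],"twist":[0,0,0]},{"xyz":[-60,0,0],"twist":[0,0,0]},{"xyz":[-100,0,0],"twist":[0,0,0]},{"xyz":[-140,0,0],"twist":[0,0,0]},{"xyz":[-150,0,0],"twist":[0,0,0]},{"xyz":[-150,0,0],"twist":[0,0,0]}]'
python3 - <<'E'
from h import *
c=shot('top');print(wc(on(c,261.3,247.9,.066)))
plan(cw(0,.136,.18),-93.6)
E
```

```text
time_s: 22.25
eef_pos: [0.4358, -0.2859, 0.0266]
orientation: [[-0.0, -0.985, 0.171], [0.002, 0.171, 0.985], [-1.0, 0.001, 0.002]]
contact_force: [0.3, -0.2, 0.7]
opening: 0.0855
time_s: 23.05
eef_pos: [0.4366, -0.2867, 0.0281]
orientation: [[0.001, -0.985, 0.171], [0.0, 0.171, 0.985], [-1.0, -0.001, 0.001]]
contact_force: [0.3, 1.4, 5.9]
opening: 0.0395
time_s: 23.65
eef_pos: [0.4371, -0.2876, 0.1798]
orientation: [[0.003, -0.985, 0.171], [-0.002, 0.171, 0.985], [-1.0, -0.004, -0.001]]
contact_force: [0.2, 0.1, -3.4]
opening: 0.0393
[-0.00423884  0.17447695  0.066     ]
xyz [-2.2, -17.6, 239.4] twist [3.032, 0.002, -0.001] | [ 0.4364 -0.2869  0.1777]
```

```bash
python3 -m handwheel '[{"xyz":[0,-1,10],"twist":[0.14,0,0]},{"xyz":[0,-2,20],"twist":[0.28,0,0]},{"xyz":[0,-3,40],"twist":[0.42,0,0]},{"xyz":[0,-4,60],"twist":[0.56,0,0]},{"xyz":[0,-6,80],"twist":[0.7,0,0]},{"xyz":[0,-8,100],"twist":[0.84,0,0]},{"xyz":[0,-9,120],"twist":[0.98,0,0]},{"xyz":[0,-10,140],"twist":[1.12,0,0]},{"xyz":[0,-12,160],"twist":[1.26,0,0]},{"xyz":[0,-13,180],"twist":[1.4,0,0]},{"xyz":[0,-14,200],"twist":[1.54,0,0]},{"xyz":[0,-14,200],"twist":[1.54,0,0]}]'
python3 - <<'E'
from h import *
plan(cw(0,.136,.18),-93.6)
E
```

```text
time_s: 24.9
eef_pos: [0.4836, -0.0898, 0.1751]
orientation: [[-0.002, 0.144, 0.99], [0.003, 0.99, -0.144], [-1.0, 0.002, -0.002]]
contact_force: [1.3, 0.5, -3.0]
opening: 0.0394
xyz [-4.8, 37.0, 5.9] twist [1.49, -0.004, -0.0] | [ 0.4836 -0.0898  0.1751]
```

```bash
python3 -m handwheel '[{"xyz":[-1,4,1],"twist":[0.14,0,0]},{"xyz":[-1,8,1],"twist":[0.28,0,0]},{"xyz":[-2,12,2],"twist":[0.42,0,0]},{"xyz":[-2,16,3],"twist":[0.56,0,0]},{"xyz":[-3,20,4],"twist":[0.7,0,0]},{"xyz":[-3,24,4],"twist":[0.84,0,0]},{"xyz":[-4,28,5],"twist":[0.98,0,0]},{"xyz":[-5,32,5],"twist":[1.12,0,0]},{"xyz":[-5,37,6],"twist":[1.26,0,0]},{"xyz":[-5,37,6],"twist":[1.4,-0.004,0]},{"xyz":[-5,37,6],"twist":[1.49,-0.004,0]},{"xyz":[-5,37,6],"twist":[1.49,-0.004,0]}]'
python3 - <<'E'
from h import *
plan(cw(0,.136,.0485),-93.6);print(env.state()['joint_positions'])
E
```

```text
time_s: 26.1
eef_pos: [0.4939, -0.0542, 0.1783]
orientation: [[-0.002, 0.998, -0.063], [0.001, -0.063, -0.998], [-1.0, -0.002, -0.001]]
contact_force: [0.2, 0.5, -3.2]
opening: 0.0396
xyz [129.8, 1.1, -0.1] twist [0.0, -0.001, 0.002] | [ 0.4939 -0.0542  0.1783]
[-2.13702278e+01 -1.22496907e+01 -1.75399918e+01  8.48529563e+01
 -1.18507770e-02  1.62228946e+02]
```

```bash
python3 -m handwheel '[{"xyz":[35,1,0],"twist":[0,0,0]},{"xyz":[75,1,0],"twist":[0,0,0]},{"xyz":[100,1,0],"twist":[0,0,0]},{"xyz":[110,1,0],"twist":[0,0,0]},{"xyz":[115,1,0],"twist":[0,0,0]},{"xyz":[120,1,0],"twist":[0,0,0]},{"xyz":[125,1,0],"twist":[0,0,0]},{"xyz":[130,1,0],"twist":[0,0,0]},{"xyz":[130,1,0],"twist":[0,0,0]}]'
python3 -m handwheel '[{"xyz":[3,0,0],"twist":[0,0,0]},{"xyz":[6,0,0],"twist":[0,0,0]},{"xyz":[8,0,0],"twist":[0,0,0]},{"xyz":[8,0,0],"twist":[0,0,0]}]'
python3 - <<'E'
from h import *
print(wc(env.state()['eef_pos']))
E
```

```text
time_s: 27.0
eef_pos: [0.4945, -0.0541, 0.048]
orientation: [[-0.003, 0.998, -0.062], [0.001, -0.062, -0.998], [-1.0, -0.003, -0.001]]
contact_force: [0.3, 0.1, -3.5]
opening: 0.0394
time_s: 27.4
eef_pos: [0.4946, -0.0541, 0.0401]
orientation: [[-0.002, 0.998, -0.062], [0.001, -0.062, -0.998], [-1.0, -0.003, -0.001]]
contact_force: [-0.2, 0.6, -2.7]
opening: 0.039
[-5.39258290e-05  1.36173629e-01  4.01424076e-02]
```

```bash
python3 -m handwheel '[{"xyz":[0,0,0],"twist":[0,0,0]},{"xyz":[0,0,0],"twist":[0,0,0]},{"xyz":[0,0,0],"twist":[0,0,0]},{"xyz":[0,0,0],"twist":[0,0,0]},{"xyz":[-30,0,0],"twist":[0,0,0]},{"xyz":[-70,0,0],"twist":[0,0,0]},{"xyz":[-110,0,0],"twist":[0,0,0]},{"xyz":[-140,0,0],"twist":[0,0,0]},{"xyz":[-140,0,0],"twist":[0,0,0]}]' 0
python3 - <<'E'
from h import *
c=shot('top')
print([(round(a),np.round(q,1).tolist()) for a,q in blobs(c,(358,188,394,224))])
plan(mod(.5414,-.3159,-62.4,.18),-62.4)
E
```

```text
time_s: 28.3
eef_pos: [0.4971, -0.0551, 0.185]
orientation: [[0.004, 0.998, -0.062], [-0.002, -0.062, -0.998], [-1.0, 0.004, 0.002]]
contact_force: [0.8, 0.3, -0.6]
opening: 0.0859
[(51, [383.0, 202.0]), (53, [371.9, 208.2])]
xyz [2.7, 63.4, 261.2] twist [-0.544, 0.001, -0.001] | [ 0.4962 -0.0547  0.1824]
```

```bash
python3 -m handwheel '[{"xyz":[0,10,40],"twist":[-0.1,0,0]},{"xyz":[0,20,85],"twist":[-0.24,0,0]},{"xyz":[0,30,130],"twist":[-0.38,0,0]},{"xyz":[0,42,175],"twist":[-0.5,0,0]},{"xyz":[0,54,220],"twist":[-0.544,0,0]},{"xyz":[2,63,261],"twist":[-0.544,0,0]},{"xyz":[2,63,261],"twist":[-0.544,0,0]},{"xyz":[2,63,261],"twist":[-0.544,0,0]}]'
python3 - <<'E'
from h import *
plan(mod(.5414,-.3159,-62.4,.027),-62.4);print(env.state()['joint_positions'])
c=shot('top');cv2.imwrite('pics/z7.png',cv2.resize(c['img'][130:290,230:430,::-1],None,fx=4,fy=3.75,interpolation=cv2.INTER_CUBIC))
E
```

```text
time_s: 29.15
eef_pos: [0.542, -0.3193, 0.1787]
orientation: [[-0.001, 0.887, 0.462], [0.001, 0.462, -0.887], [-1.0, -0.0, -0.002]]
contact_force: [-0.1, 0.4, -0.2]
opening: 0.0856
xyz [151.7, 1.0, 0.9] twist [-0.002, -0.002, 0.0] | [ 0.542  -0.3193  0.1787]
[-4.24082213e+01  1.09339478e+01  5.52298344e+00  8.46785647e+01
  3.25603409e-02  1.10094056e+02]
```

View pics/z7.png

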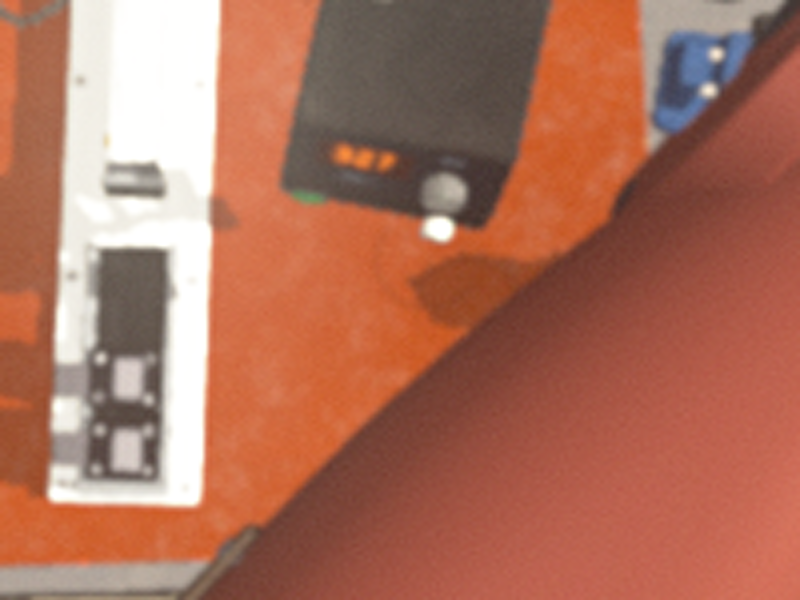

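Two modules are seated in line, with labels at zoom (127,450) and (128,378) and both plugs to the left. Next I grasp A.

```bash
python3 -m handwheel '[{"xyz":[40,1,1],"twist":[0,0,0]},{"xyz":[80,1,1],"twist":[0,0,0]},{"xyz":[115,1,1],"twist":[0,0,0]},{"xyz":[140,1,1],"twist":[0,0,0]},{"xyz":[151,1,1],"twist":[0,0,0]},{"xyz":[151,1,1],"twist":[0,0,0]}]' 0
python3 -m handwheel '[{"xyz":[0,0,0],"twist":[0,0,0]},{"xyz":[0,0,0],"twist":[0,0,0]},{"xyz":[0,0,0],"twist":[0,0,0]},{"xyz":[0,0,0],"twist":[0,0,0]},{"xyz":[0,0,0],"twist":[0,0,0]},{"xyz":[0,0,0],"twist":[0,0,0]},{"xyz":[0,0,0],"twist":[0,0,0]},{"xyz":[0,0,0],"twist":[0,0,0]}]' 255 40
python3 -m handwheel '[{"xyz":[-20,0,0],"twist":[0,0,0]},{"xyz":[-60,0,0],"twist":[0,0,0]},{"xyz":[-100,0,0],"twist":[0,0,0]},{"xyz":[-140,0,0],"twist":[0,0,0]},{"xyz":[-150,0,0],"twist":[0,0,0]},{"xyz":[-150,0,0],"twist":[0,0,0]}]'
python3 - <<'E'
from h import *
c=shot('top');print(wc(on(c,262,230.8,.066)))
plan(cw(0,.097,.18),86.4)
E
```

```text
time_s: 29.8
eef_pos: [0.543, -0.3169, 0.0272]
orientation: [[-0.002, 0.886, 0.464], [0.003, 0.464, -0.886], [-1.0, -0.0, -0.003]]
contact_force: [1.0, -0.1, 0.7]
opening: 0.0853
time_s: 30.6
eef_pos: [0.5437, -0.3174, 0.0287]
orientation: [[-0.0, 0.886, 0.464], [0.002, 0.464, -0.886], [-1.0, 0.0, -0.002]]
contact_force: [-1.1, 2.2, 6.0]
opening: 0.0391
time_s: 31.2
eef_pos: [0.5445, -0.3185, 0.1804]
orientation: [[0.002, 0.886, 0.464], [-0.001, 0.464, -0.886], [-1.0, 0.001, 0.002]]
contact_force: [0.3, -0.6, -4.5]
opening: 0.0395
[-0.00429835  0.1352826   0.066     ]
xyz [-1.5, 112.3, -236.1] twist [-2.596, -0.0, -0.002] | [ 0.5437 -0.3178  0.1781]
```

```bash
python3 -m handwheel '[{"xyz":[0,15,-10],"twist":[-0.14,0,0]},{"xyz":[0,30,-25],"twist":[-0.28,0,0]},{"xyz":[0,40,-45],"twist":[-0.42,0,0]},{"xyz":[0,50,-65],"twist":[-0.56,0,0]},{"xyz":[0,60,-90],"twist":[-0.7,0,0]},{"xyz":[0,70,-115],"twist":[-0.84,0,0]},{"xyz":[0,80,-140],"twist":[-0.98,0,0]},{"xyz":[0,90,-165],"twist":[-1.12,0,0]},{"xyz":[0,98,-185],"twist":[-1.26,0,0]},{"xyz":[0,105,-205],"twist":[-1.4,0,0]},{"xyz":[0,112,-225],"twist":[-1.54,0,0]},{"xyz":[0,112,-230],"twist":[-1.6,0,0]}]'
python3 - <<'E'
from h import *
plan(cw(0,.097,.18),86.4)
E
```

```text
time_s: 32.45
eef_pos: [0.5347, -0.0596, 0.1755]
orientation: [[-0.004, -0.496, 0.869], [0.004, 0.869, 0.496], [-1.0, 0.005, -0.002]]
contact_force: [-0.2, -1.0, -3.0]
opening: 0.0394
xyz [-4.5, 3.3, 0.7] twist [-0.99, 0.001, -0.006] | [ 0.5347 -0.0596  0.1755]
```

```bash
python3 -m handwheel '[{"xyz":[-4,3,0],"twist":[-0.14,0,0]},{"xyz":[-4,3,0],"twist":[-0.28,0,0]},{"xyz":[-4,3,0],"twist":[-0.42,0,0]},{"xyz":[-4,3,0],"twist":[-0.56,0,0]},{"xyz":[-4,3,0],"twist":[-0.7,0,0]},{"xyz":[-4,3,0],"twist":[-0.84,0,0]},{"xyz":[-4,3,1],"twist":[-0.98,0,-0.006]},{"xyz":[-4,3,1],"twist":[-0.99,0,-0.006]},{"xyz":[-4,3,1],"twist":[-0.99,0,-0.006]},{"xyz":[-4,3,1],"twist":[-0.99,0,-0.006]}]'
python3 - <<'E'
from h import *
plan(cw(0,.097,.0485),86.4)
E
```

```text
time_s: 33.45
eef_pos: [0.5336, -0.0564, 0.1785]
orientation: [[-0.001, -0.998, 0.065], [0.001, 0.065, 0.998], [-1.0, 0.001, 0.001]]
contact_force: [0.5, 0.5, -2.6]
opening: 0.0391
xyz [130.0, -0.2, -0.2] twist [-0.003, 0.001, -0.001] | [ 0.5336 -0.0564  0.1785]
```

```bash
python3 -m handwheel '[{"xyz":[35,0,0],"twist":[0,0,0]},{"xyz":[75,0,0],"twist":[0,0,0]},{"xyz":[100,0,0],"twist":[0,0,0]},{"xyz":[110,0,0],"twist":[0,0,0]},{"xyz":[115,0,0],"twist":[0,0,0]},{"xyz":[120,0,0],"twist":[0,0,0]},{"xyz":[125,0,0],"twist":[0,0,0]},{"xyz":[130,0,0],"twist":[0,0,0]},{"xyz":[130,0,0],"twist":[0,0,0]}]'
python3 -m handwheel '[{"xyz":[3,0,0],"twist":[0,0,0]},{"xyz":[6,0,0],"twist":[0,0,0]},{"xyz":[7,0,0],"twist":[0,0,0]},{"xyz":[7,0,0],"twist":[0,0,0]}]'
python3 - <<'E'
from h import *
print(wc(env.state()['eef_pos']))
E
```

```text
time_s: 34.35
eef_pos: [0.5334, -0.0562, 0.0483]
orientation: [[-0.001, -0.998, 0.065], [0.001, 0.065, 0.998], [-1.0, 0.001, 0.001]]
contact_force: [0.3, 0.2, -3.3]
opening: 0.0393
time_s: 34.75
eef_pos: [0.5332, -0.0562, 0.0411]
orientation: [[-0.002, -0.998, 0.065], [0.001, 0.065, 0.998], [-1.0, 0.002, 0.001]]
contact_force: [0.8, 0.3, -2.2]
opening: 0.0393
[0.0002942  0.09745634 0.04105986]
```

```bash
python3 -m handwheel '[{"xyz":[0,0,0],"twist":[0,0,0]},{"xyz":[0,0,0],"twist":[0,0,0]},{"xyz":[0,0,0],"twist":[0,0,0]},{"xyz":[0,0,0],"twist":[0,0,0]},{"xyz":[-30,0,0],"twist":[0,0,0]},{"xyz":[-70,0,0],"twist":[0,0,0]},{"xyz":[-110,0,0],"twist":[0,0,0]},{"xyz":[-140,0,0],"twist":[0,0,0]},{"xyz":[-140,0,0],"twist":[0,0,0]}]' 0
python3 - <<'E'
from h import *
c=shot('top')
print([(round(a),np.round(q,1).tolist()) for a,q in blobs(c,(418,224,448,254))])
plan(mod(.4715,-.4498,-130,.18),50)
E
```

```text
time_s: 35.65
eef_pos: [0.5358, -0.0572, 0.1862]
orientation: [[0.005, -0.998, 0.065], [-0.001, 0.065, 0.998], [-1.0, -0.006, -0.001]]
contact_force: [0.6, -0.7, 0.5]
opening: 0.0855
[(52, [438.0, 227.6]), (57, [431.6, 236.6]), (133, [443.2, 246.1]), (30, [424.9, 252.1])]
xyz [3.5, 39.9, -399.5] twist [0.633, 0.001, 0.002] | [ 0.5349 -0.0569  0.1836]
```

```bash
python3 -m handwheel '[{"xyz":[0,4,-40],"twist":[0.1,0,0]},{"xyz":[0,8,-85],"twist":[0.2,0,0]},{"xyz":[0,13,-130],"twist":[0.3,0,0]},{"xyz":[0,18,-175],"twist":[0.4,0,0]},{"xyz":[0,22,-220],"twist":[0.5,0,0]},{"xyz":[0,26,-265],"twist":[0.6,0,0]},{"xyz":[0,31,-310],"twist":[0.633,0,0]},{"xyz":[0,36,-355],"twist":[0.633,0,0]},{"xyz":[3,40,-399],"twist":[0.633,0,0]},{"xyz":[3,40,-399],"twist":[0.633,0,0]},{"xyz":[3,40,-399],"twist":[0.633,0,0]}]'
python3 - <<'E'
from h import *
plan(mod(.4715,-.4498,-130,.027),50)
c=shot('top');cv2.imwrite('pics/z8.png',cv2.resize(c['img'][130:290,240:460,::-1],None,fx=3.6,fy=3.6,interpolation=cv2.INTER_CUBIC))
E
```

```text
time_s: 36.8
eef_pos: [0.4679, -0.4525, 0.1783]
orientation: [[0.001, -0.765, 0.644], [0.003, 0.644, 0.765], [-1.0, 0.001, 0.003]]
contact_force: [-0.4, 0.9, -0.7]
opening: 0.0853
xyz [151.3, -1.2, 0.0] twist [-0.002, 0.003, -0.001] | [ 0.4679 -0.4525  0.1783]
```

View pics/z8.png

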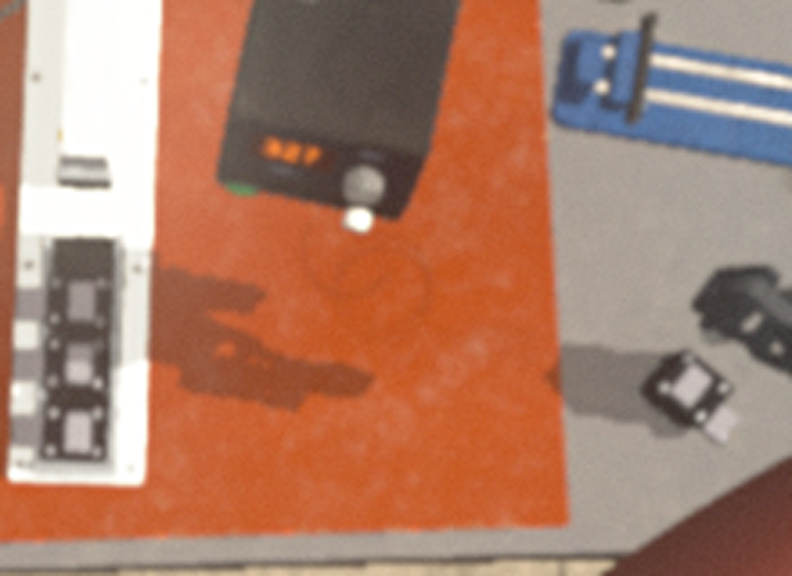

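Three modules are in the row, at zoom (80,433), (82,365) and (82,300). D is unmoved at (690,388). Next I grasp it.

```bash
python3 -m handwheel '[{"xyz":[40,-1,0],"twist":[0,0,0]},{"xyz":[80,-1,0],"twist":[0,0,0]},{"xyz":[115,-1,0],"twist":[0,0.003,0]},{"xyz":[140,-1,0],"twist":[0,0.003,0]},{"xyz":[151,-1,0],"twist":[0,0.003,0]},{"xyz":[151,-1,0],"twist":[0,0.003,0]}]' 0
python3 -m handwheel '[{"xyz":[0,0,0],"twist":[0,0,0]},{"xyz":[0,0,0],"twist":[0,0,0]},{"xyz":[0,0,0],"twist":[0,0,0]},{"xyz":[0,0,0],"twist":[0,0,0]},{"xyz":[0,0,0],"twist":[0,0,0]},{"xyz":[0,0,0],"twist":[0,0,0]},{"xyz":[0,0,0],"twist":[0,0,0]},{"xyz":[0,0,0],"twist":[0,0,0]}]' 255 40
python3 -m handwheel '[{"xyz":[-20,0,0],"twist":[0,0,0]},{"xyz":[-60,0,0],"twist":[0,0,0]},{"xyz":[-100,0,0],"twist":[0,0,0]},{"xyz":[-140,0,0],"twist":[0,0,0]},{"xyz":[-150,0,0],"twist":[0,0,0]},{"xyz":[-150,0,0],"twist":[0,0,0]}]'
python3 - <<'E'
from h import *
plan(cw(0,.058,.18),-93.6)
E
```

```text
time_s: 37.45
eef_pos: [0.4692, -0.4502, 0.0267]
orientation: [[-0.002, -0.766, 0.642], [0.002, 0.642, 0.766], [-1.0, 0.003, 0.0]]
contact_force: [-0.5, 0.3, 0.8]
opening: 0.0854
time_s: 38.25
eef_pos: [0.4698, -0.4512, 0.0284]
orientation: [[-0.001, -0.766, 0.643], [-0.0, 0.643, 0.766], [-1.0, 0.0, -0.0]]
contact_force: [-0.4, -0.7, 7.3]
opening: 0.0394
time_s: 38.85
eef_pos: [0.4705, -0.4521, 0.1802]
orientation: [[0.001, -0.766, 0.643], [-0.003, 0.643, 0.766], [-1.0, -0.003, -0.001]]
contact_force: [-0.6, 0.4, -3.9]
opening: 0.0392
xyz [-0.8, 174.4, 366.8] twist [2.507, 0.003, 0.003] | [ 0.4705 -0.4521  0.1802]
```

```bash
python3 -m handwheel '[{"xyz":[0,15,30],"twist":[0.14,0,0]},{"xyz":[0,30,65],"twist":[0.28,0,0]},{"xyz":[0,48,100],"twist":[0.42,0,0]},{"xyz":[0,66,140],"twist":[0.56,0,0]},{"xyz":[0,85,180],"twist":[0.7,0,0]},{"xyz":[0,105,220],"twist":[0.84,0,0]},{"xyz":[0,125,260],"twist":[0.98,0,0]},{"xyz":[0,143,300],"twist":[1.12,0,0]},{"xyz":[0,160,335],"twist":[1.26,0,0]},{"xyz":[0,174,366],"twist":[1.4,0,0]},{"xyz":[0,174,366],"twist":[1.5,0,0]},{"xyz":[0,174,366],"twist":[1.5,0,0]}]'
python3 - <<'E'
from h import *
plan(cw(0,.058,.18),-93.6)
E
```

```text
time_s: 40.05
eef_pos: [0.5714, -0.0584, 0.1764]
orientation: [[-0.002, 0.586, 0.81], [-0.002, 0.81, -0.586], [-1.0, -0.003, -0.001]]
contact_force: [-0.4, -0.8, -3.5]
opening: 0.0392
xyz [-3.6, 0.3, 1.3] twist [1.007, 0.001, 0.003] | [ 0.5714 -0.0584  0.1764]
```

```bash
python3 -m handwheel '[{"xyz":[-4,0,1],"twist":[0.14,0,0]},{"xyz":[-4,0,1],"twist":[0.28,0,0]},{"xyz":[-4,0,1],"twist":[0.42,0,0]},{"xyz":[-4,0,1],"twist":[0.56,0,0]},{"xyz":[-4,0,1],"twist":[0.7,0,0]},{"xyz":[-4,0,1],"twist":[0.84,0,0]},{"xyz":[-4,0,1],"twist":[0.98,0,0.003]},{"xyz":[-4,0,1],"twist":[1.007,0,0.003]},{"xyz":[-4,0,1],"twist":[1.007,0,0.003]},{"xyz":[-4,0,1],"twist":[1.007,0,0.003]}]'
python3 - <<'E'
from h import *
plan(cw(0,.058,.0485),-93.6);print(env.state()['joint_positions'])
E
```

```text
time_s: 41.05
eef_pos: [0.5719, -0.0593, 0.1798]
orientation: [[-0.001, 0.998, -0.059], [-0.0, -0.059, -0.998], [-1.0, -0.001, 0.0]]
contact_force: [0.2, 0.0, -3.2]
opening: 0.0395
xyz [131.3, 0.8, -0.5] twist [0.004, 0.0, 0.001] | [ 0.5719 -0.0593  0.1798]
[-1.89330485e+01  1.37933414e+00 -4.54212126e+00  8.41051158e+01
 -2.34958243e-02  1.64462986e+02]
```

```bash
python3 -m handwheel '[{"xyz":[35,1,0],"twist":[0.004,0,0]},{"xyz":[75,1,0],"twist":[0.004,0,0]},{"xyz":[100,1,0],"twist":[0.004,0,0]},{"xyz":[110,1,0],"twist":[0.004,0,0]},{"xyz":[115,1,0],"twist":[0.004,0,0]},{"xyz":[120,1,0],"twist":[0.004,0,0]},{"xyz":[125,1,0],"twist":[0.004,0,0]},{"xyz":[131,1,0],"twist":[0.004,0,0]},{"xyz":[131,1,0],"twist":[0.004,0,0]}]'
python3 -m handwheel '[{"xyz":[3,0,0],"twist":[0,0,0]},{"xyz":[6,0,0],"twist":[0,0,0]},{"xyz":[8,0,0],"twist":[0,0,0]},{"xyz":[8,0,0],"twist":[0,0,0]}]'
python3 - <<'E'
from h import *
print(wc(env.state()['eef_pos']))
E
```

```text
time_s: 41.95
eef_pos: [0.5726, -0.0593, 0.0484]
orientation: [[-0.001, 0.998, -0.063], [-0.0, -0.063, -0.998], [-1.0, -0.001, 0.0]]
contact_force: [-0.4, -0.5, -3.0]
opening: 0.0393
time_s: 42.35
eef_pos: [0.5734, -0.0594, 0.0452]
orientation: [[0.001, 0.998, -0.062], [-0.001, -0.062, -0.998], [-1.0, 0.001, 0.001]]
contact_force: [-17.0, 4.6, 35.6]
opening: 0.039
[-0.00045032  0.05714276  0.04522178]
```

```bash
python3 -m handwheel '[{"xyz":[-10,0,0],"twist":[0,0,0]},{"xyz":[-30,0,0],"twist":[0,0,0]},{"xyz":[-30,0,0],"twist":[0,0,0]}]'
python3 - <<'E'
from h import *
c=shot('top');cv2.imwrite('pics/z9.png',cv2.resize(c['img'][170:270,230:330,::-1],None,fx=6,fy=6,interpolation=cv2.INTER_CUBIC))
print(env.state()['contact_force'],wc(env.state()['eef_pos']))
im=shot('top')
for y in (.016,.046,.04): print(y,((proj(c,cw(0,y,.012))-[230,170])*6).round(),((proj(c,cw(0,y,.036))-[230,170])*6).round())
E
```

```text
time_s: 42.65
eef_pos: [0.5754, -0.06, 0.0783]
orientation: [[0.006, 0.998, -0.062], [-0.003, -0.062, -0.998], [-1.0, 0.006, 0.002]]
contact_force: [0.4, -0.5, -2.8]
opening: 0.0388
[ 0.02827286 -0.39616995 -3.58986924] [-0.0007636   0.05589185  0.07657327]
0.016 [200.  81.] [197.  71.]
0.046 [197. 154.] [194. 145.]
0.04 [197. 139.] [194. 130.]
```

View pics/z9.png

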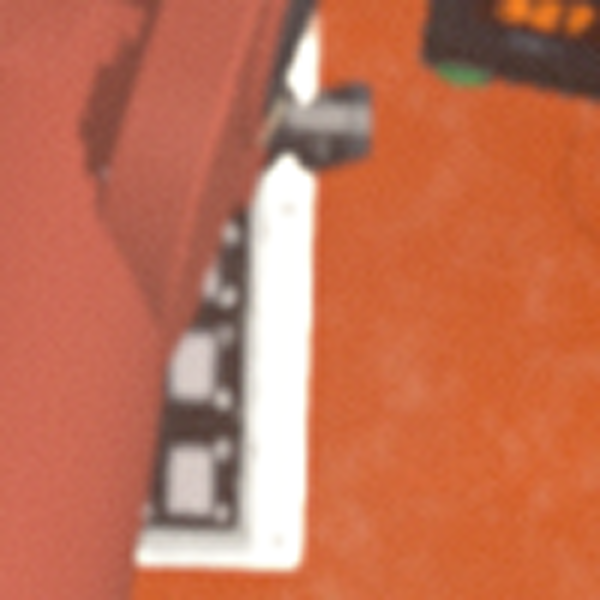

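```bash
python3 -m handwheel '[{"xyz":[10,-2,0],"twist":[0,0,0]},{"xyz":[20,-2,0],"twist":[0,0,0]},{"xyz":[28,-2,0],"twist":[0,0,0]},{"xyz":[28,-2,0],"twist":[0,0,0]},{"xyz":[28,-4,0],"twist":[0,0,0]},{"xyz":[28,-6,0],"twist":[0,0,0]},{"xyz":[28,-8,0],"twist":[0,0,0]},{"xyz":[28,-10,0],"twist":[0,0,0]},{"xyz":[28,-12,0],"twist":[0,0,0]},{"xyz":[28,-12,0],"twist":[0,0,0]}]'
python3 - <<'E'
from h import *
s=env.state();print(wc(s['eef_pos']),s['contact_force'],s['wrist_torque'])
E
```

```text
time_s: 43.75
eef_pos: [0.5616, -0.0588, 0.0473]
orientation: [[0.002, 0.998, -0.062], [-0.002, -0.062, -0.998], [-1.0, 0.002, 0.001]]
contact_force: [0.5, -0.4, -3.7]
opening: 0.0392
[-0.00058446  0.06896645  0.04729661] [ 0.51447398 -0.39389278 -3.71642013] [-0.02171773 -0.24634007  0.03989324]
```

```bash
python3 -m handwheel '[{"xyz":[2,0,0],"twist":[0,0,0]},{"xyz":[4,0,0],"twist":[0,0,0]},{"xyz":[4,0,0],"twist":[0,0,0]}]'
python3 -m handwheel '[{"xyz":[1.5,0,0],"twist":[0,0,0]},{"xyz":[3,0,0],"twist":[0,0,0]},{"xyz":[3,0,0],"twist":[0,0,0]}]'
python3 - <<'E'
from h import *
s=env.state();print(wc(s['eef_pos']),s['contact_force'],s['wrist_torque'])
E
```

```text
time_s: 44.05
eef_pos: [0.5618, -0.0589, 0.0449]
orientation: [[0.002, 0.998, -0.062], [-0.002, -0.062, -0.998], [-1.0, 0.003, 0.002]]
contact_force: [-6.5, 1.4, 11.6]
opening: 0.0394
time_s: 44.35
eef_pos: [0.5619, -0.0589, 0.0449]
orientation: [[0.003, 0.998, -0.062], [-0.003, -0.062, -0.998], [-1.0, 0.003, 0.002]]
contact_force: [-12.0, 4.0, 24.6]
opening: 0.0391
[-0.00063848  0.06869928  0.04485788] [-12.00865931   4.00494651  24.55067401] [ 0.86001062  2.64932625 -0.04770394]
```

```bash
python3 -m handwheel '[{"xyz":[-2,0,0],"twist":[0,0,0]},{"xyz":[-4,0,0],"twist":[0,0,0]},{"xyz":[-4,0,0],"twist":[0,0,0]}]'
python3 - <<'E'
from h import *
c=shot('scene')
p=proj(c,cw(0,.1,.04));print(p)
x,y=int(p[0]),int(p[1]);cv2.imwrite('pics/s1.png',cv2.resize(c['img'][y-50:y+50,max(0,x-65):x+65,::-1],None,fx=6,fy=6,interpolation=cv2.INTER_CUBIC))
E
```

```text
time_s: 44.65
eef_pos: [0.5619, -0.0589, 0.0488]
orientation: [[0.003, 0.998, -0.062], [-0.003, -0.062, -0.998], [-1.0, 0.003, 0.002]]
contact_force: [0.3, 0.3, -3.0]
opening: 0.0391
[283.01034521 234.24329812]
```

View pics/s1.png

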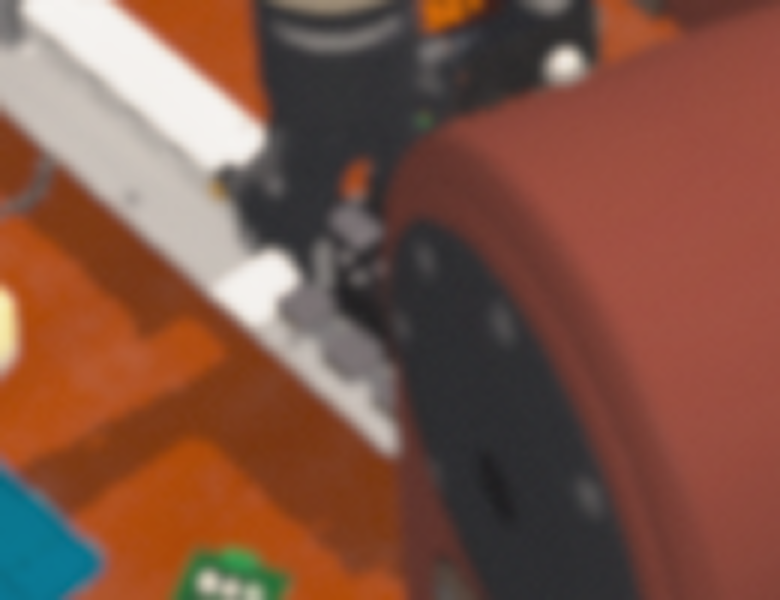

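Run:
```python
from h import *
c=shot('scene')
for y in (.18,.175,.144,.136,.108,.097,.069): print(y,'plug',((proj(c,cw(.031,y,.038))-[218,184])*6).round(),'label',((proj(c,cw(-.004,y,.066))-[218,184])*6).round())
print('held plug',((proj(c,cw(.031,.069,.046))-[218,184])*6).round(),((proj(c,cw(-.0042,.069,.074))-[218,184])*6).round())
```

```text
0.18 plug [454. 436.] label [510. 358.]
0.175 plug [447. 430.] label [502. 352.]
0.144 plug [403. 391.] label [457. 314.]
0.136 plug [391. 381.] label [446. 304.]
0.108 plug [353. 347.] label [406. 271.]
0.097 plug [338. 334.] label [391. 259.]
0.069 plug [300. 301.] label [352. 226.]
held plug [299. 291.] [352. 215.]
```

The scene crop puts the held module's plug at (305,305) and its label at (355,225). Those match a module only about 4 mm above the floor, so the earlier contact was the floor: the module hangs lower in the jaws than I assumed. I'll set it down and release.

```bash
python3 -m handwheel '[{"xyz":[2,0,0],"twist":[0,0,0]},{"xyz":[4,0,0],"twist":[0,0,0]},{"xyz":[4,0,0],"twist":[0,0,0]}]'
python3 -m handwheel '[{"xyz":[0,0,0],"twist":[0,0,0]},{"xyz":[0,0,0],"twist":[0,0,0]},{"xyz":[0,0,0],"twist":[0,0,0]},{"xyz":[0,0,0],"twist":[0,0,0]},{"xyz":[-30,0,0],"twist":[0,0,0]},{"xyz":[-70,0,0],"twist":[0,0,0]},{"xyz":[-110,0,0],"twist":[0,0,0]},{"xyz":[-140,0,0],"twist":[0,0,0]},{"xyz":[-140,0,-45],"twist":[0.14,0,0]},{"xyz":[-140,0,-90],"twist":[0.28,0,0]},{"xyz":[-140,0,-135],"twist":[0.28,0,0]},{"xyz":[-140,0,-135],"twist":[0.28,0,0]}]' 0
python3 - <<'E'
from h import *
c=shot('top');d=shot('scene')
a=cv2.resize(c['img'][160:270,230:300,::-1],None,fx=5,fy=5,interpolation=cv2.INTER_CUBIC)
b=cv2.resize(d['img'][180:290,230:320,::-1],None,fx=5,fy=5,interpolation=cv2.INTER_CUBIC)
cv2.imwrite('pics/ab.png',np.hstack([a,b]))
for y in(.18,.144,.108,.072): print((proj(c,cw(-.0043,y,.066))-[230,160])*5,(proj(d,cw(-.0043,y,.066))-[230,180])*5+[350,0])
E
```

```text
time_s: 45.05
eef_pos: [0.5618, -0.0588, 0.0449]
orientation: [[0.002, 0.998, -0.062], [-0.002, -0.062, -0.998], [-1.0, 0.003, 0.002]]
contact_force: [-2.1, 0.3, 6.4]
opening: 0.0387
time_s: 46.25
eef_pos: [0.5483, -0.006, 0.1845]
orientation: [[0.011, 0.964, -0.266], [0.035, -0.266, -0.963], [-0.999, 0.002, -0.037]]
contact_force: [-0.7, -0.1, 0.1]
opening: 0.0852
[156.15494818 451.61491328] [715.06727597 318.0765236 ]
[159.25789509 372.9432311 ] [671.26951048 281.43375766]
[162.32358473 294.95242507] [628.74036349 245.85404085]
[165.35352268 217.61052248] [587.42346872 211.29007299]
```

View pics/ab.png

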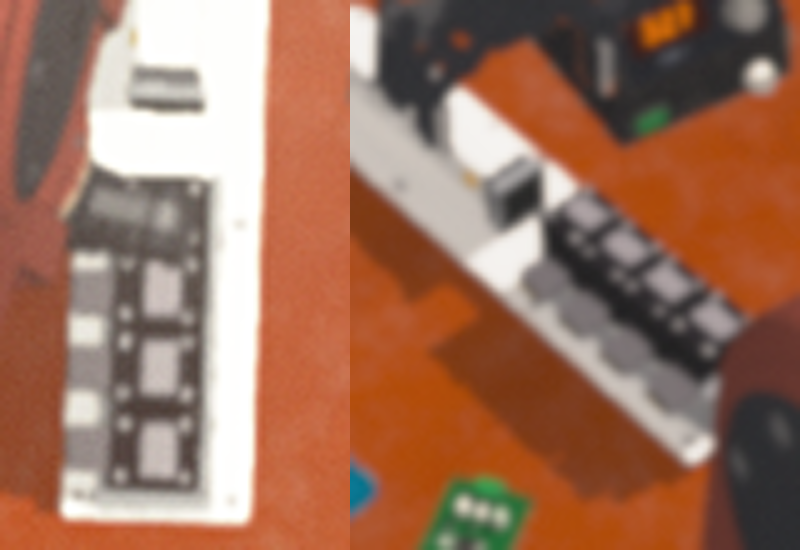

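All four modules sit tight in the row; their labels in the scene view at (717,318), (671,282), (630,244) and (587,212) match y = .18, .144, .108 and .072. Now I close the stop.

Run:
```python
from h import *
plan(cw(0,-.017,.15),-93.6)
```

```text
xyz [33.6, 110.6, 30.1] twist [-0.207, -0.036, -0.005] | [ 0.5485 -0.0062  0.1845]
```

```bash
python3 -m handwheel '[{"xyz":[0,20,5],"twist":[-0.1,-0.02,0]},{"xyz":[0,50,15],"twist":[-0.207,-0.036,-0.005]},{"xyz":[0,85,25],"twist":[-0.207,-0.036,-0.005]},{"xyz":[10,110,30],"twist":[-0.207,-0.036,-0.005]},{"xyz":[33,110,30],"twist":[-0.207,-0.036,-0.005]},{"xyz":[33,110,30],"twist":[-0.207,-0.036,-0.005]},{"xyz":[33,110,30],"twist":[-0.207,-0.036,-0.005]}]' 0
python3 - <<'E'
from h import *
plan(cw(0,-.017,.019),-93.6)
E
```

```text
time_s: 47.05
eef_pos: [0.6463, -0.0634, 0.1502]
orientation: [[-0.001, 0.998, -0.063], [0.001, -0.063, -0.998], [-1.0, -0.001, -0.0]]
contact_force: [-0.0, -0.2, 0.4]
opening: 0.0854
xyz [131.2, 1.3, 0.1] twist [-0.001, -0.0, 0.001] | [ 0.6463 -0.0634  0.1502]
```

```bash
python3 -m handwheel '[{"xyz":[40,1,0],"twist":[0,0,0]},{"xyz":[80,1,0],"twist":[0,0,0]},{"xyz":[110,1,0],"twist":[0,0,0]},{"xyz":[125,1,0],"twist":[0,0,0]},{"xyz":[131,1,0],"twist":[0,0,0]},{"xyz":[131,1,0],"twist":[0,0,0]}]' 0
python3 -m handwheel '[{"xyz":[0,0,0],"twist":[0,0,0]},{"xyz":[0,0,0],"twist":[0,0,0]},{"xyz":[0,0,0],"twist":[0,0,0]},{"xyz":[0,0,0],"twist":[0,0,0]},{"xyz":[0,0,0],"twist":[0,0,0]},{"xyz":[0,0,0],"twist":[0,0,0]},{"xyz":[0,0,0],"twist":[0,0,0]},{"xyz":[0,0,0],"twist":[0,0,0]},{"xyz":[0,0,0],"twist":[0,0,0]},{"xyz":[0,0,0],"twist":[0,0,0]}]' 255 50
python3 -m handwheel '[{"xyz":[0,-4,0],"twist":[0,0,0]},{"xyz":[0,-8,0],"twist":[0,0,0]},{"xyz":[0,-12,0],"twist":[0,0,0]},{"xyz":[0,-16,0],"twist":[0,0,0]},{"xyz":[0,-20,0],"twist":[0,0,0]},{"xyz":[0,-24,0],"twist":[0,0,0]},{"xyz":[0,-28,0],"twist":[0,0,0]},{"xyz":[0,-32,0],"twist":[0,0,0]},{"xyz":[0,-36,0],"twist":[0,0,0]},{"xyz":[0,-36,0],"twist":[0,0,0]},{"xyz":[0,-36,0],"twist":[0,0,0]}]'
```

```text
time_s: 47.65
eef_pos: [0.6476, -0.0636, 0.0203]
orientation: [[-0.0, 0.998, -0.063], [0.0, -0.063, -0.998], [-1.0, -0.0, -0.0]]
contact_force: [0.3, -0.9, -0.3]
opening: 0.0854
time_s: 48.65
eef_pos: [0.6482, -0.0636, 0.0213]
orientation: [[0.001, 0.998, -0.063], [0.0, -0.063, -0.998], [-1.0, 0.001, -0.0]]
contact_force: [-1.4, 0.3, 6.2]
opening: 0.0275
time_s: 49.75
eef_pos: [0.6118, -0.0614, 0.0213]
orientation: [[0.0, 0.998, -0.063], [-0.0, -0.063, -0.998], [-1.0, 0.0, 0.0]]
contact_force: [-1.7, -0.5, 3.2]
opening: 0.027
```

```bash
python3 -m handwheel '[{"xyz":[0,1,0],"twist":[0,0,0]},{"xyz":[0,2,0],"twist":[0,0,0]},{"xyz":[0,2,0],"twist":[0,0,0]}]'
python3 -m handwheel '[{"xyz":[0,-1,0],"twist":[0,0,0]},{"xyz":[0,-1,0],"twist":[0,0,0]},{"xyz":[0,-1,0],"twist":[0,0,0]}]'
python3 -m handwheel '[{"xyz":[0,0,0],"twist":[0,0,0]},{"xyz":[0,0,0],"twist":[0,0,0]},{"xyz":[0,0,0],"twist":[0,0,0]},{"xyz":[0,0,0],"twist":[0,0,0]},{"xyz":[-30,0,0],"twist":[0,0,0]},{"xyz":[-70,0,0],"twist":[0,0,0]},{"xyz":[-110,0,0],"twist":[0,0,0]},{"xyz":[-140,-20,0],"twist":[0,0,0]},{"xyz":[-150,-40,40],"twist":[0,0,0]},{"xyz":[-150,-60,85],"twist":[0,0,0]},{"xyz":[-150,-80,130],"twist":[0,0,0]},{"xyz":[-150,-100,175],"twist":[0,0,0]}]' 0
python3 -m handwheel '[{"xyz":[0,-5,45],"twist":[0,0,0]},{"xyz":[0,-10,90],"twist":[0,0,0]},{"xyz":[0,-15,135],"twist":[0,0,0]},{"xyz":[0,-15,135],"twist":[0,0,0]}]'
python3 - <<'E'
from h import *
c=shot('top');d=shot('scene')
a=cv2.resize(c['img'][150:270,230:300,::-1],None,fx=5,fy=5,interpolation=cv2.INTER_CUBIC)
b=cv2.resize(d['img'][170:290,230:320,::-1],None,fx=5,fy=5,interpolation=cv2.INTER_CUBIC)
cv2.imwrite('pics/ab2.png',np.hstack([a,b]))
for q in[(0,.052,.056),(.0185,-.017,.038)]: print((proj(c,cw(*q))-[230,150])*5,(proj(d,cw(*q))-[230,170])*5+[350,0])
for a_,p in blobs(c,(240,185,290,265)): print(round(a_),wc(on(c,*p,.066)).round(4))
E
```

```text
time_s: 50.05
eef_pos: [0.6134, -0.0615, 0.0213]
orientation: [[-0.001, 0.998, -0.063], [-0.0, -0.063, -0.998], [-1.0, -0.001, 0.0]]
contact_force: [-5.0, -0.5, 4.8]
opening: 0.0272
time_s: 50.35
eef_pos: [0.6127, -0.0614, 0.0213]
orientation: [[-0.0, 0.998, -0.063], [-0.0, -0.063, -0.998], [-1.0, -0.0, 0.0]]
contact_force: [0.3, -0.5, 1.4]
opening: 0.0271
time_s: 51.55
eef_pos: [0.5009, -0.2311, 0.1716]
orientation: [[0.0, 0.998, -0.063], [-0.001, -0.063, -0.998], [-1.0, 0.0, 0.0]]
contact_force: [1.7, -1.6, 0.2]
opening: 0.0855
time_s: 51.95
eef_pos: [0.4758, -0.3697, 0.1712]
orientation: [[-0.0, 0.998, -0.068], [-0.002, -0.068, -0.998], [-1.0, -0.0, 0.002]]
contact_force: [0.3, 0.6, -0.7]
opening: 0.0851
[158.89398775 227.63380407] [560.14449179 257.63212736]
[127.97695797  89.54936964] [464.08976728 230.47153836]
1258 [-0.0185  0.1153  0.066 ]
51 [0.0308 0.0898 0.066 ]
52 [0.0313 0.1244 0.066 ]
38 [-0.0035  0.1445  0.066 ]
60 [0.0312 0.1605 0.066 ]
60 [-0.0045  0.1787  0.066 ]
```

View pics/ab2.png

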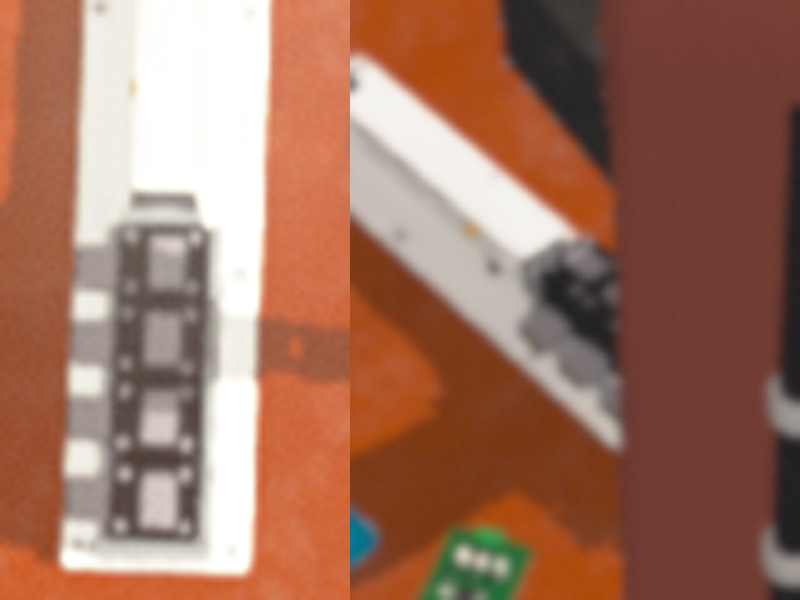

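Run:
```python
from h import *
s=env.state();print(s['time_s'],s['contact_force']);print(env.close_job())
```

```text
52.05 [ 0.87411879  0.16278479 -0.66931618]
the job is handed in; nothing more can be done
None
```

I handed the job in at 52 s. All four modules on the bench are now in the trough, plugs over the low wall, with the stop closed up behind them; the hand-in reports no verdict.

**What I did:** I drew the stop back through four holes to 0.144 and loaded the modules from the closed end. Then I closed the stop one hole to 0.108.

**Last checks:**
- **Row:** Before closing the stop, all four labels lined up with carrier y of about 180, 144, 108 and 72 mm. After closing, the masks measured only the first two, at 178.7 and 144.5 mm. The other two were in shadow and I checked them by eye.
- **Stop:** The plate is against the last module, within about 2 mm.
- **Button:** The dome shows where the popped-out button should be, in both views. A 2 mm tug moved the tube about 1.6 mm at 5 N, roughly the play, so it is weak proof of the lock.
- **Robot:** It is clear of everything, with forces near zero. The bystanders never came near the arm; I did not measure them again.

**What disagreed:** The fourth module met the trough floor about 4.5 mm earlier than its grip height predicted, at up to 36 N. I lifted it and used it to push the row up. A side view showed it was simply low in the jaws, so I set it down and released it, and it then lined up with the others. I don't know why it hung low.

I viewed 14 pictures, with the last two each pairing two crops.

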